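Roll the label roll into the feeder with the hand roller

TASK

Load the label feeder: take the hand roller from its wooden stand and, pushing only with its rubber roller, gently roll the roll of labels along the feeder's track and over the low orange ridge until it presses the red sprung stop under the grey head well in, and hold it pressed for about a second. Then back off so that the roll of labels stays at home between ridge and stop, and put the hand roller back in its stand as it stood, roller down and leaning on the bar. Do not touch the roll of labels with the gripper, lift it or shove it hard, do not knock the grey head, and leave the other things alone.

Things in the scene. Friction and masses are not known exactly. Their poses are not given: they have to be found in the camera images.
- feeder: Label feeder, fixed. Origin: underside of its aluminium base (x -120 to +150 mm, 134 mm wide, 10 mm thick), mid-width; the roll of labels travels to its +x, z up. Level track = base top, z 10 mm. Steel guides 12 mm high, 8 thick, 81 mm apart inside. Orange half-round ridges, 3 mm high, at x -85 and +75 mm (1 N to roll over). Home of the roll's centre: x 89 to 91 mm, between second ridge and stop.
- feeder_head: Grey head of the feeder, fixed to it, same origin and axes: a block from x 39 to 150 mm, 124 mm wide, z 85 to 162 mm, on side walls (inner faces y +/-57) and a back wall: a tunnel open to -x. As the stop is pressed, the pushing roller is 10 to 20 mm inside, so the handle must lean back to -x by over 30 degrees from vertical (about 40 is good) to clear the head.
- feeder_stop (a joint): Red sprung stop plate at the tunnel's end, 60 x 44 mm, centred 32 mm above the track; slides to the feeder's +x. 0 = out (face at feeder x 121.4 mm), 0.012 m = fully in, hard end. It yields at 0.8 N and takes 0.12 N more per mm (1.3 N at 4 mm, 2.2 N at 12 mm, then hard); damped, 40 N per m/s. Well in: 4 mm or more.
- label_roll_center (a point): Roll of labels, green and white, a cylinder 61 mm in diameter and 74 mm long, about 0.12 kg, lying across the track and free to roll along it. This point is its centre, 30.4 mm above the track; its z axis is the cylinder's axis.
- press_roller_grip (a point): Hand roller (black rubber roller in a steel yoke, beech handle), 185 mm long, 0.14 kg. This point: middle of the handle where it is held, 100 mm from the axle; the handle, a rounded bar about 20 mm (along y) by 26 mm (along z), runs from 56 to 168 mm from the axle. Axes: x along the handle away from the roller, y along the axle. Hold it firmly; gripped across z it pivots least.
- press_roller_axle (a point): Middle of the hand roller's axle, same axes. The roller turns freely, is 30 mm in diameter and 55 mm long along y; the yoke is 68 mm wide along y and ends 7 mm beyond the axle, so the roller protrudes 8 mm beyond the yoke at the tip and 11 mm on both faces.
- stand: Wooden stand, fixed, base 110 x 110 x 8 mm; origin at the underside, below the trough (34 mm in x, 76 in y inside, lips to z 21 mm) that takes the roller. A bar 47 mm wide in y, z 70 to 84 mm, front face at x 22.6 mm, carries the handle, which leans 12 degrees from vertical to +x; axle along y. Lift out and lower in straight up and down: along the handle the roller would catch the bar.
- stand_seat (a point): Where the middle of the hand roller's axle is when it stands in its stand: above the stand's origin, 23 mm above its underside.
- oil_bottle: Bystander: clear bottle with black cap, 50 mm wide, 102 mm high; origin at the centre of its underside.
- mug: Bystander: white mug, 78 mm wide, 97 mm high; origin at its underside.
- label_roll: The roll of labels itself (see label_roll_center); origin at the centre of one end face.
- press_roller: The hand roller itself (see press_roller_grip and press_roller_axle); origin at its underside near the yoke.

How it is judged:
On the way, in this order (a step that is already met when the one before it is completed fails the run):
1. the hand roller is lifted out of its stand (distance between press_roller_axle and stand_seat above 0.08 m), for 0.1 s.
2. the roll of labels rolls along the track (angular speed of label_roll above 0.15 rad/s and x of label_roll_center in the frame of feeder below 0.07 m), for 0.1 s.
3. pushed by the hand roller, the roll of labels holds the red stop 4 mm or more in for half a second (value of joint feeder_stop above 0.004 m and contact force between press_roller and label_roll above 0.3 N), for 0.5 s.
At the end, for the whole second after the job is handed in: The roll of labels lies still across the track between ridge and stop (centre 84 to 100 mm along the feeder's x, axis within 7 degrees of square), the stop is out again (under 3 mm in), and the hand roller rests in its stand: axle within 12 mm of the seat, handle within 20 degrees of vertical (x of label_roll_center in the frame of feeder between 0.084 and 0.1 m and z of label_roll_center in the frame of feeder below 0.046 m and angle between the z axis of label_roll_center and the y axis of feeder, either way round below 0.12 rad and distance between press_roller_axle and stand_seat below 0.012 m and angle between press_roller_grip's own x axis and vertical below 0.35 rad and value of joint feeder_stop below 0.003 m and linear speed of label_roll below 0.01 m/s and linear speed of press_roller below 0.02 m/s); the robot touches nothing.
It fails at once if the gripper touches the roll of labels (contact force between any of the fingers, the arm and label_roll above 0.5 N).
It fails at once if the roll of labels is pushed with more than 20 N (contact force between press_roller and label_roll above 20 N).
It fails at once if the roll of labels is lifted more than 15 mm off the track (z of label_roll_center in the frame of feeder above 0.056 m).
It fails at once if the feeder's grey head is knocked with more than 10 N (contact force between feeder_head and anything else above 10 N).
It fails at once if a bystander is moved more than 25 mm (distance of any of oil_bottle, mug from where it was at the start of the episode above 0.025 m).
It also fails if it takes over 72 s, if anything falls off the work surface, if the arm or the gripper's body presses on something with over 40 N, if the wrist force passes 120 N, or if a joint passes its speed limit or range.

ROBOT

A 7-joint arm with a two-finger parallel gripper is mounted at the origin on a cart in front of the work surface, level with it; the furniture and walls round the work are solid. World frame = base frame: x ahead of the robot, y to its left, z up, the work surface at z = 0. Lengths are in m, angles in rad, forces in N, time in s.
With the tool pointing down it reaches from about 0.4 to 0.875 m from the base axis. Payload 4.4 kg.
Tool frame: the origin (TCP) lies between the finger pads; the fingertips stand 11 mm ahead of it and the grasp point (between the pads) lies 8 mm behind it; z points along the fingers, y is the line along which they close (so a half turn about z gives the same grasp; the last joint's range is limited). The gripper opens to 85 mm and grips with 20 to 120 N. Pads are 22 mm wide; open, the fingers measure 114 mm over their backs; the gripper's body (76 mm by 85 mm) begins 54 mm behind the grasp point. The pads swing forward as they close: fully open they stand 13 mm farther back than shut.
Start: joints at [-1.221, 0.628, 0.038, 1.517, -0.027, 0.996, -0.02], TCP at [0.263, 0.595, 0.242] pointing down, gripper open.
Joint ranges: [-3.06, 3.06], [-0.37, 2.12], [-1.25, 1.32], [0.18, 2.47], [-1.1, 4.24], [0.23, 1.98], [-2.94, 2.94]. Speed limits (rad/s): [2.57, 2.57, 3.14, 3.14, 3.14, 3.14, 3.14].

INTERFACE

Orientations are given as a rotation vector (axis times angle).
In Python, from rig import * gives the robot as it stands. The module is installed in compiled form; this text tells all that it offers.
- The arm moves only by the tool apply_moves, never from a script. Its argument "steps" is a list of rows, each a list of 6 numbers: the shift along the tool's x, y, z scaled (see below), then the turn, a rotation vector about the tool's x, y, z scaled (see below). In form: [[x, y, z, wx, wy, wz], ...]. A call has 1 to 5 rows; each row is the pose to reach, as a shift and turn from the pose commanded when the call began, along the tool's axes at that moment; what a row does not reach only later rows make up. The controller multiplies each number of a shift by 0.2 m and each number of a turn by pi/4 rad. A row lasts 1/10 s, in which the tool goes at most 50 mm and 8.59 degrees, less where a joint would pass 70% of its speed; a pose out of reach is approached as far as the arm can. A call with a number of a shift or a turn outside -1 to 1 is refused whole. A call with a gripper value outside its range is refused whole. "jaw" is the opening, from 0 (shut) to 1 (fully open), set as the call begins (left out, the last holds). The fingers move at their own pace and stop on an object; "grip_force" is the grip in N (left out, the last holds). Time passes only in rows, so rows that repeat a pose let the fingers close. It gives the time, the measured TCP pose, the force, the opening and the grip force at its end, in the units of the state.
- state(): the state, without advancing time (a new reading comes with each control period).
- snapshot(name): name is "scene" or "top" or "wrist"; returns a dict with "pixels" (420x560x3 uint8, blue, green, red), "z_map" (420x560 float32, m along the optical axis (not along the pixel's ray), 0 where there is no reading), "intrinsics" (3x3 intrinsics, pixels), "rvec" (rotation vector, rad) and "tvec" (3), from world to camera coordinates, as OpenCV has them. Camera axes: x right, y down, z forward; pixel columns grow to the right and rows downward; lengths in m; the calibration is good to about 2 mm. A picture is of the moment at which its call begins.
- hand_in(): hands the job in; it is judged then, once.
The state is a dict: "time": time; "qpos": joint angles; "joint_vel": joint speeds; "tau": joint torques, N m; "eef_pos": TCP position; "tool_rot": TCP orientation; "wrist_force": force on the tool from outside, world axes, zero at the start; "wrist_torque": the same for the moment, N m; "grip_width": opening from 0.0 (shut) to 1.0 (fully open); "gripper_force": force on a finger pad.
Only numpy, scipy, OpenCV 4.12 (cv2) and the standard library are available. Lean on these libraries where they do the work, as an engineer would, in place of code of your own. Each camera call takes 0.05 s, during which the arm holds its last target. There are 200 camera calls.

## Working session

There is one attempt and no reset: what is moved stays moved. The work goes in short steps, Python scripts to look and compute and a tool call to move; the robot and the scene stay as the last step left them, time stands still between calls to the robot, and variables do not carry over. Pictures are saved under pics/ and viewed, at most 10 in all, crops included, and the job is handed in when it is done.

Besides the shell and the picture viewer there is one more tool, called after "Emit:" by a JSON object that holds its "op" and its "data". apply_moves: Moves the arm, as the interface text tells. Shifts and turns lie within -1 to 1; 1 stands for 0.2 m of shift or pi/4 rad of turn. Its arguments: {"type":"object","properties":{"steps":{"type":"array","items":{"type":"array","items":{"type":"number","minimum":-1,"maximum":1}}},"jaw":{"type":"number"},"grip_force":{"type":"number"}},"required":["steps"]}

```bash
mkdir -p pics
python3 - <<'E'
from rig import *
import cv2,numpy as np,pickle
s=state();print({k:np.round(v,3) for k,v in s.items()})
for n in("scene","top"):
    d=snapshot(n);cv2.imwrite(f"pics/{n}0.png",d["pixels"]);pickle.dump(d,open(f"{n}0.pkl","wb"))
    R=cv2.Rodrigues(np.array(d["rvec"]))[0];print(n,-R.T@np.ravel(d["tvec"]),R[2])
E
```

```text
{'time': np.float64(0.0), 'qpos': array([-1.221,  0.629,  0.038,  1.518, -0.027,  0.996, -0.02 ]), 'joint_vel': array([ 0.   , -0.001,  0.   , -0.001, -0.   , -0.001, -0.002]), 'tau': array([ 0.0000e+00, -5.6338e+01,  1.2260e+00, -1.9345e+01,  1.1000e-02,
        1.0000e-02,  0.0000e+00]), 'eef_pos': array([0.262, 0.594, 0.241]), 'tool_rot': array([-6.480e-01, -3.074e+00,  3.000e-03]), 'wrist_force': array([ 0.738, -0.182,  0.078]), 'wrist_torque': array([-0.012, -0.033, -0.029]), 'gripper_force': np.float64(0.0), 'grip_width': np.float64(0.999)}
scene [-0.04255435  0.99619213  1.43916931] [ 0.35065101 -0.56303737 -0.74835338]
top [ 0.51808142 -0.02425032  1.30337806] [ 0.06453005  0.01130955 -0.99785168]
```

View pics/scene0.png

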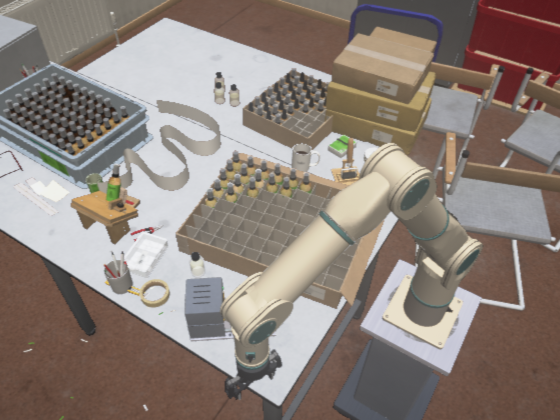

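View pics/top0.png

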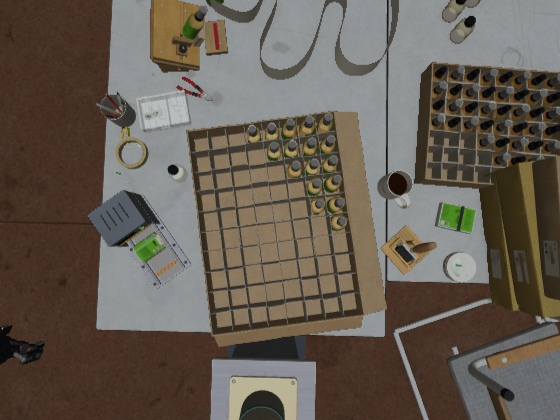

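The top view shows the feeder at about (140,240), with its grey head at (118,217). The stand with the hand roller is at (407,250), the mug at (397,185) and the bottle at (177,172). Next I'll enlarge the feeder and the stand.

```bash
cat > h.py <<'E'
import cv2,numpy as np,pickle
def load(n): return pickle.load(open(n+".pkl","rb"))
def w(d,u,v,z=None):
    """world point of pixel: by depth, or on plane z"""
    K=d["intrinsics"];R=cv2.Rodrigues(np.array(d["rvec"]))[0];t=np.ravel(d["tvec"])
    r=np.linalg.inv(K)@[u,v,1.]
    if z is None: return R.T@(r*d["z_map"][int(round(v)),int(round(u))]-t)
    c=-R.T@t; q=R.T@r; return c+q*(z-c[2])/q[2]
def px(d,P):
    return cv2.projectPoints(np.atleast_2d(np.array(P,float)),np.array(d["rvec"],float),np.ravel(d["tvec"]).astype(float),np.array(d["intrinsics"]),None)[0][:,0]
def crop(d,u0,v0,wd,ht,k): return cv2.resize(d["pixels"][v0:v0+ht,u0:u0+wd],None,fx=k,fy=k,interpolation=cv2.INTER_CUBIC)
E
python3 - <<'E'
from h import *
d=load("top0")
a=crop(d,80,185,116,110,6);b=crop(d,375,165,100,110,6)
cv2.imwrite("pics/c1.png",cv2.resize(np.hstack([crop(d,82,185,112,105,5),crop(d,375,175,48,105,5)]),None,fx=1,fy=1))
cv2.imwrite("pics/c2.png",crop(d,375,220,80,65,9))
print(d["intrinsics"])
for u,v in[(177,172),(150,245),(118,217),(430,247),(407,250),(390,255),(100,320),(397,185),(260,240),(245,127),(350,220)]: print(u,v,np.round(w(d,u,v),3))
E
```

```text
[[417.10752919   0.         270.42481881]
 [  0.         417.10752919 212.28403513]
 [  0.           0.           1.        ]]
177 172 [0.709 0.266 0.092]
150 245 [0.493 0.343 0.071]
118 217 [0.57  0.408 0.16 ]
430 247 [ 0.507 -0.438  0.185]
407 250 [ 0.496 -0.419  0.053]
390 255 [ 0.478 -0.381  0.009]
100 320 [0.257 0.509 0.001]
397 185 [ 0.69  -0.389  0.052]
260 240 [0.515 0.021 0.003]
245 127 [0.853 0.072 0.068]
350 220 [ 0.579 -0.24   0.101]
```

View pics/c1.png

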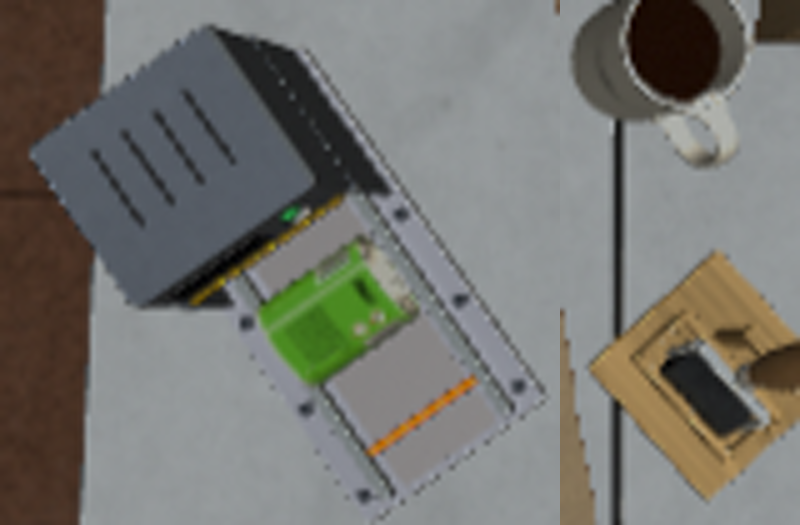

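View pics/c2.png

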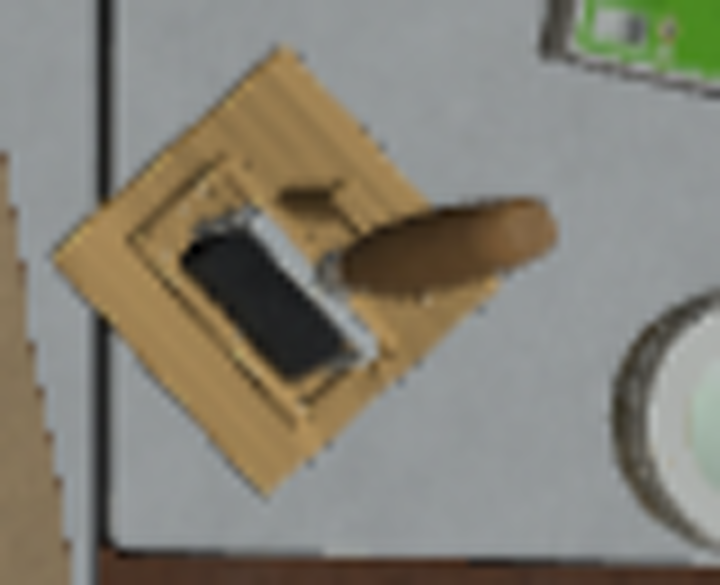

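The crops give clear corners for both. For the feeder, the base front corners in c1 are (545,400) and (378,520), and the head top corners are (315,182), (138,305), (208,25) and (30,150). For the stand, the base corners in c2 are (285,45), (52,257), (265,497) and (500,285), with the black roller running from (215,235) to (320,370).

Run:
```python
from h import *
from scipy.optimize import least_squares
d=load("top0")
def fit(obj,pix,x0):
    obj=np.array(obj,float);pix=np.array(pix,float)
    def P(p):
        c,s=np.cos(p[2]),np.sin(p[2]);return np.c_[p[0]+c*obj[:,0]-s*obj[:,1],p[1]+s*obj[:,0]+c*obj[:,1],obj[:,2]]
    r=least_squares(lambda p:(px(d,P(p))-pix).ravel(),x0);print(np.round(r.x,4),np.degrees(r.x[2]));print(np.round(r.fun.reshape(-1,2),1).tolist());return r.x
f=fit([[-.12,.067,.01],[-.12,-.067,.01],[.039,-.062,.162],[.039,.062,.162],[.15,-.062,.162],[.15,.062,.162]],
 np.array([(378,520),(545,400),(315,182),(138,305),(208,25),(30,150)])/5+[82,185],[.5,.35,.6])
b=.055
s=fit([[b,b,.008],[-b,b,.008],[-b,-b,.008],[b,-b,.008]],np.array([(285,45),(52,257),(265,497),(500,285)])/9+[375,220],[.5,-.4,-.8])
def loc(p,q):
    c,s_=np.cos(p[2]),np.sin(p[2]);q=np.array(q);return np.c_[(q[...,:2]-p[:2])@np.array([[c,-s_],[s_,c]]),q[...,2]]
# cloud near stand
vv,uu=np.mgrid[220:285,375:455]
C=np.array([w(d,u,v) for u,v in zip(uu.ravel(),vv.ravel())])
L=loc(s,C); m=(abs(L[:,0])<.1)&(abs(L[:,1])<.06)
L=L[m]
for lo,hi in[(.012,.025),(.025,.05),(.06,.09),(.09,.12),(.12,.15),(.15,.18),(.18,.2)]:
    q=L[(L[:,2]>lo)&(L[:,2]<hi)]
    if len(q):print(lo,len(q),np.round(np.median(q,0),4),np.round(q.min(0),4),np.round(q.max(0),4))
vv,uu=np.mgrid[185:290,82:194]
C=np.array([w(d,u,v) for u,v in zip(uu.ravel(),vv.ravel())]);L=loc(f,C)
q=L[(L[:,0]<.03)&(L[:,0]>-.12)&(abs(L[:,1])<.04)]
t=q[q[:,2]>.05];print("roll",len(t),np.median(t,0),t.min(0),t.max(0))
top=q[q[:,2]>.067];print(np.median(top,0),"track z",np.median(q[q[:,2]<.03][:,2]))
h=L[L[:,2]>.14];print("head z",np.median(h[:,2]),h.min(0),h.max(0))
```

```text
[0.4911 0.3545 0.6448] 36.947108180250886
[[-1.2, 0.8], [1.0, -0.7], [1.5, -0.1], [-0.3, 1.7], [0.2, -1.4], [-1.3, -0.2]]
[ 0.4945 -0.4291 -0.8259] -47.32083263409166
[[0.0, -0.1], [-0.4, -0.1], [0.1, 0.2], [0.3, 0.0]]
0.012 191 [-0.0204  0.0118  0.019 ] [-0.0559 -0.0515  0.012 ] [0.0462 0.0575 0.025 ]
0.025 177 [-0.0142  0.0032  0.0358] [-0.0315 -0.0398  0.0255] [0.0197 0.0336 0.05  ]
0.06 68 [0.0048 0.0167 0.0768] [-0.0991 -0.022   0.0602] [0.0228 0.0592 0.088 ]
0.09 32 [0.0006 0.0078 0.1086] [-0.0033 -0.0045  0.0909] [0.0156 0.0128 0.1197]
0.12 51 [0.0058 0.0063 0.1364] [-0.0012 -0.0081  0.1203] [0.0207 0.0142 0.1498]
0.15 58 [0.0138 0.0048 0.1654] [ 0.0063 -0.0084  0.1506] [0.0346 0.0124 0.1795]
0.18 46 [0.0237 0.0029 0.1854] [ 0.0146 -0.0082  0.1802] [0.0332 0.0107 0.1907]
roll 480 [-0.00707268  0.00220104  0.06583581] [-0.03371594 -0.03485556  0.05034997] [0.02450861 0.03968178 0.07469827]
[-0.00429249  0.00279696  0.06936988] track z 0.0099589869880748
head z 0.1611428007627523 [-0.20606398 -0.31888728  0.1400168 ] [0.152939   0.0655619  1.30337806]
```

```bash
cat >> h.py <<'E'
from scipy.spatial.transform import Rotation as Ro, Slerp
def rot(psi,th):
    """tool y in the vertical plane of azimuth psi, tool tilted outward by th (deg)"""
    p,t=np.radians([psi,th]);r=np.array([np.cos(p),np.sin(p),0]);k=np.array([0,0,1.])
    z=np.sin(t)*r-np.cos(t)*k;y=np.cos(t)*r+np.sin(t)*k;return Ro.from_matrix(np.c_[np.cross(y,z),y,z])
def rows(p0,R0,P,R):
    return [np.round(np.r_[R0.inv().apply(p-p0)/.2,(R0.inv()*r).as_rotvec()/(np.pi/4)],3).tolist() for p,r in zip(P,R)]
def show(p0,R0,P,R):
    "calls of 5 rows; base of each call = end of the last"
    for i in range(0,len(P),5):
        print(rows(p0,R0,P[i:i+5],R[i:i+5]));p0,R0=P[min(i+4,len(P)-1)],R[min(i+4,len(P)-1)]
def line(p0,R0,p1,R1,v=.045,n=None):
    p1=np.array(p1)
    n=n or int(max(1,np.ceil(np.linalg.norm(p1-p0)/v),np.ceil(np.degrees((R0.inv()*R1).magnitude())/8)))
    s=np.arange(1,n+1)/n;S=Slerp([0,1],Ro.concatenate([R0,R1]));return [p0+(p1-p0)*a for a in s],[S(a) for a in s]
def polar(p0,R0,az1,r1,z1,psi1,th1,v=.048):
    a0=np.degrees(np.arctan2(p0[1],p0[0]));r0=np.hypot(*p0[:2]);m=R0.as_matrix()
    th0=np.degrees(np.arcsin(m[2,1]));ps0=np.degrees(np.arctan2(m[1,1],m[0,1]))
    n=int(max(np.ceil(np.linalg.norm([np.radians(az1-a0)*max(r0,r1),r1-r0,z1-p0[2]])/v),np.ceil(max(abs(psi1-ps0),abs(th1-th0))/7)))
    n=-(-n//5)*5;P=[];R=[]
    for s in np.arange(1,n+1)/n:
        a=np.radians(a0+(az1-a0)*s);r=r0+(r1-r0)*s
        P.append(np.array([r*np.cos(a),r*np.sin(a),p0[2]+(z1-p0[2])*s]));R.append(rot(ps0+(psi1-ps0)*s,th0+(th1-th0)*s))
    return P,R
def cur(s): return np.array(s["eef_pos"]),Ro.from_rotvec(s["tool_rot"])
E
python3 - <<'E'
from rig import *
from h import *
d=load("top0")
for u,v in[(495,240),(520,280),(300,140)]:print(np.round(w(d,u,v),3))
p,R=cur(state());show(p,R,*polar(p,R,-42,.62,.38,-47,0))
E
```

```text
[ 0.531 -0.671  0.07 ]
[ 0.424 -0.686  0.166]
[ 0.82  -0.095  0.055]
[[-0.204, -0.011, -0.023, -0.0, 0.0, 0.084], [-0.406, -0.035, -0.046, -0.0, 0.0, 0.168], [-0.607, -0.072, -0.069, -0.0, 0.0, 0.252], [-0.804, -0.122, -0.092, -0.0, 0.001, 0.335], [-0.997, -0.183, -0.115, -0.0, 0.001, 0.419]]
[[-0.203, -0.008, -0.023, -0.0, 0.0, 0.084], [-0.404, -0.029, -0.046, -0.0, 0.0, 0.168], [-0.603, -0.063, -0.069, -0.0, 0.0, 0.252], [-0.8, -0.109, -0.092, -0.0, 0.0, 0.335], [-0.992, -0.167, -0.115, -0.0, 0.001, 0.419]]
[[-0.201, -0.005, -0.023, -0.0, 0.0, 0.084], [-0.401, -0.023, -0.046, -0.0, 0.0, 0.168], [-0.599, -0.054, -0.069, -0.0, 0.0, 0.252], [-0.795, -0.097, -0.092, -0.0, 0.0, 0.335], [-0.987, -0.152, -0.115, -0.0, 0.0, 0.419]]
[[-0.2, -0.002, -0.023, -0.0, 0.0, 0.084], [-0.398, -0.018, -0.046, -0.0, 0.0, 0.168], [-0.595, -0.045, -0.069, -0.0, 0.0, 0.252], [-0.79, -0.085, -0.092, -0.0, 0.0, 0.335], [-0.982, -0.137, -0.115, -0.0, 0.0, 0.419]]
[[-0.198, 0.0, -0.023, -0.0, 0.0, 0.084], [-0.395, -0.012, -0.046, -0.0, 0.0, 0.168], [-0.591, -0.036, -0.069, -0.0, 0.0, 0.252], [-0.785, -0.073, -0.092, -0.0, 0.0, 0.335], [-0.976, -0.121, -0.115, -0.0, 0.0, 0.419]]
[[-0.196, 0.003, -0.023, -0.0, 0.0, 0.084], [-0.392, -0.006, -0.046, -0.0, 0.0, 0.168], [-0.587, -0.027, -0.069, -0.0, 0.0, 0.252], [-0.78, -0.061, -0.092, -0.0, 0.0, 0.335], [-0.97, -0.107, -0.115, -0.0, 0.0, 0.419]]
```

Emit:
{"op": "apply_moves", "data": {"steps": [[-0.2, -0.01, -0.05, 0, 0, 0.08], [-0.4, -0.035, -0.1, 0, 0, 0.17], [-0.6, -0.07, -0.15, 0, 0, 0.25], [-0.8, -0.12, -0.2, 0, 0, 0.335], [-0.99, -0.18, -0.25, 0, 0, 0.42]]}}

```text
time: 0.6
eef_pos: [0.4304, 0.4804, 0.2922]
tool_rot: [1.149, 2.924, -0.001]
wrist_force: [0.9, 0.9, -0.8]
grip_width: 1.0
gripper_force: 0.0
```

Emit:
{"op": "apply_moves", "data": {"steps": [[-0.2, -0.01, -0.05, 0, 0, 0.08], [-0.4, -0.03, -0.1, 0, 0, 0.17], [-0.6, -0.06, -0.15, 0, 0, 0.25], [-0.8, -0.11, -0.2, 0, 0, 0.335], [-0.99, -0.17, -0.25, 0, 0, 0.42]]}}

```text
time: 1.1
eef_pos: [0.5523, 0.3207, 0.3421]
tool_rot: [-1.613, -2.695, 0.001]
wrist_force: [0.8, 0.5, 0.5]
grip_width: 1.004
gripper_force: 0.0
```

Emit:
{"op": "apply_moves", "data": {"steps": [[-0.2, -0.005, -0.02, 0, 0, 0.08], [-0.4, -0.02, -0.05, 0, 0, 0.17], [-0.6, -0.05, -0.07, 0, 0, 0.25], [-0.8, -0.1, -0.1, 0, 0, 0.335], [-0.99, -0.15, -0.12, 0, 0, 0.42]]}}

```text
time: 1.6
eef_pos: [0.6194, 0.132, 0.3662]
tool_rot: [-2.034, -2.394, 0.001]
wrist_force: [0.1, 0.8, -1.3]
grip_width: 1.005
gripper_force: 0.0
```

Emit:
{"op": "apply_moves", "data": {"steps": [[-0.2, 0, 0, 0, 0, 0.08], [-0.4, -0.02, 0, 0, 0, 0.17], [-0.6, -0.045, 0, 0, 0, 0.25], [-0.79, -0.085, 0, 0, 0, 0.335], [-0.98, -0.14, 0, 0, 0, 0.42]]}}

```text
time: 2.1
eef_pos: [0.6236, -0.0654, 0.3657]
tool_rot: [-2.399, -2.028, 0.001]
wrist_force: [0.3, -0.4, -0.1]
grip_width: 0.996
gripper_force: 0.0
```

Emit:
{"op": "apply_moves", "data": {"steps": [[-0.2, 0, 0, 0, 0, 0.08], [-0.395, -0.01, 0, 0, 0, 0.17], [-0.59, -0.035, 0, 0, 0, 0.25], [-0.785, -0.07, 0, 0, 0, 0.335], [-0.975, -0.12, 0, 0, 0, 0.42]]}}

```text
time: 2.6
eef_pos: [0.5675, -0.2538, 0.3657]
tool_rot: [-2.699, -1.607, 0.001]
wrist_force: [0.2, -0.4, -1.1]
grip_width: 0.998
gripper_force: 0.0
```

Emit:
{"op": "apply_moves", "data": {"steps": [[-0.2, 0, 0, 0, 0, 0.08], [-0.39, -0.005, 0, 0, 0, 0.17], [-0.585, -0.03, 0, 0, 0, 0.25], [-0.78, -0.06, 0, 0, 0, 0.335], [-0.97, -0.105, 0, 0, 0, 0.42]]}}

```text
time: 3.1
eef_pos: [0.4567, -0.4143, 0.3657]
tool_rot: [-2.926, -1.142, 0.001]
wrist_force: [0.7, 0.5, 0.3]
grip_width: 0.999
gripper_force: 0.0
```

Run:
```python
from rig import *
from h import *
d=snapshot("wrist");pickle.dump(d,open("wr1.pkl","wb"));cv2.imwrite("pics/wr1.png",d["pixels"])
d=snapshot("top");pickle.dump(d,open("top1.pkl","wb"))
R=cv2.Rodrigues(np.array(d["rvec"]))[0]
```

```text
(no output)
```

View pics/wr1.png

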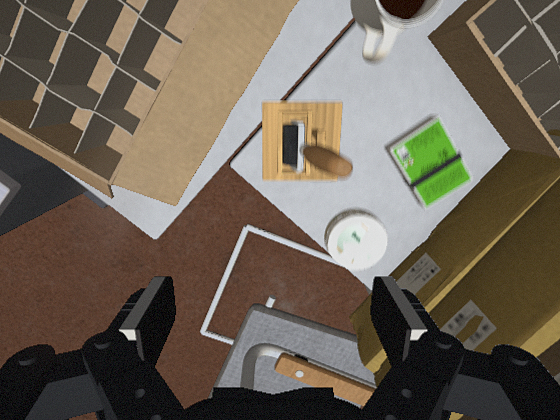

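The wrist view shows the stand base corners at (262,101), (342,101), (341,180) and (263,180), the roller at (293,146), and the handle running up to (345,165).

Run:
```python
from h import *
from scipy.optimize import least_squares
d=load("wr1");b=.055
obj=np.array([[-b,b,.008],[b,b,.008],[b,-b,.008],[-b,-b,.008]]);pix=np.array([(262.5,101),(342.5,101.5),(340.5,180.5),(263,180.5)])
def P(p):
    c,s=np.cos(p[2]),np.sin(p[2]);return np.c_[p[0]+c*obj[:,0]-s*obj[:,1],p[1]+s*obj[:,0]+c*obj[:,1],obj[:,2]]
r=least_squares(lambda p:(px(d,P(p))-pix).ravel(),[.49,-.43,-.82]);s=r.x;print(np.round(s,4),np.degrees(s[2]),np.round(r.fun,1))
vv,uu=np.mgrid[100:185,258:360];C=np.array([w(d,u,v) for u,v in zip(uu.ravel(),vv.ravel())])
c,sn=np.cos(s[2]),np.sin(s[2]);L=np.c_[(C[:,:2]-s[:2])@np.array([[c,-sn],[sn,c]]),C[:,2]]
m=(abs(L[:,0])<.1)&(abs(L[:,1])<.06);L=L[m];px_=d["pixels"][100:185,258:360].reshape(-1,3)[m].astype(int)
blk=(px_.max(1)<60)&(L[:,2]>.02)&(L[:,2]<.045);q=L[blk];print("black",len(q),np.round([np.median(q,0),*np.percentile(q,[2,98],axis=0)],4).tolist())
for lo,hi in[(.014,.023),(.065,.09),(.1,.12),(.12,.14),(.14,.16),(.16,.175),(.175,.2)]:
    q=L[(L[:,2]>lo)&(L[:,2]<hi)]
    if len(q)>3:print(lo,len(q),np.round([np.median(q,0),*np.percentile(q,[1,99],axis=0)],4).tolist())
```

```text
[ 0.4961 -0.4312 -0.8196] -46.95898574620675 [-0.2  0.6  1.  -0.5 -1.4 -0.3  0.6  0.2]
black 550 [[-0.0184, 0.0023, 0.0362], [-0.0274, -0.0235, 0.0287], [-0.0093, 0.025, 0.0387]]
0.014 667 [[-0.0166, 0.0129, 0.0198], [-0.0341, -0.04, 0.0146], [0.0109, 0.0456, 0.0222]]
0.065 199 [[0.0124, 0.0145, 0.0822], [-0.0089, -0.02, 0.0685], [0.0199, 0.0258, 0.0869]]
0.1 98 [[-0.0023, 0.0079, 0.1123], [-0.0056, -0.0054, 0.1004], [0.0086, 0.0141, 0.1195]]
0.12 143 [[0.0014, 0.0081, 0.131], [-0.0027, -0.0062, 0.1208], [0.0156, 0.0146, 0.1398]]
0.14 224 [[0.0065, 0.0074, 0.1502], [0.0015, -0.0076, 0.1401], [0.02, 0.0143, 0.1599]]
0.16 168 [[0.0112, 0.0068, 0.1676], [0.007, -0.0067, 0.1604], [0.0233, 0.0129, 0.1749]]
0.175 420 [[0.0204, 0.0031, 0.185], [0.0115, -0.0069, 0.1753], [0.0313, 0.0115, 0.1883]]
```

Run:
```python
from rig import *
from h import *
p,R=cur(state());R1=rot(-47.1,-12);g=np.array([.5056,-.4384,.1345]);a=g-R1.as_matrix()[:,2]*.1
print(a);show(p,R,*line(p,R,a,R1,n=5));show(a,R1,*line(a,R1,g,R1,n=5))
```

```text
[ 0.51975298 -0.45363042  0.23231476]
[[0.028, 0.072, 0.134, 0.053, 0.001, -0.004], [0.056, 0.143, 0.268, 0.107, 0.002, -0.007], [0.083, 0.215, 0.402, 0.16, 0.003, -0.011], [0.111, 0.287, 0.536, 0.213, 0.004, -0.015], [0.139, 0.358, 0.671, 0.267, 0.005, -0.018]]
[[0.0, 0.0, 0.1, 0.0, -0.0, -0.0], [-0.0, -0.0, 0.2, 0.0, -0.0, -0.0], [0.0, 0.0, 0.3, 0.0, -0.0, -0.0], [-0.0, -0.0, 0.4, 0.0, -0.0, -0.0], [-0.0, -0.0, 0.5, 0.0, -0.0, -0.0]]
```

Emit:
{"op": "apply_moves", "data": {"steps": [[0.028, 0.07, 0.135, 0.055, 0, -0.004], [0.056, 0.145, 0.27, 0.11, 0.002, -0.008], [0.083, 0.215, 0.4, 0.16, 0.003, -0.011], [0.11, 0.287, 0.536, 0.213, 0.004, -0.015], [0.139, 0.358, 0.67, 0.267, 0.005, -0.018]]}}

```text
time: 3.7
eef_pos: [0.5275, -0.4464, 0.2307]
tool_rot: [-2.73, -1.093, 0.108]
wrist_force: [0.2, 0.4, 0.4]
grip_width: 0.999
gripper_force: 0.0
```

Run:
```python
from rig import *
from h import *
d=snapshot("wrist");pickle.dump(d,open("wr2.pkl","wb"));cv2.imwrite("pics/wr2.png",d["pixels"])
p,R=cur(state());m=R.as_matrix();print(p,m[:,2])
vv,uu=np.mgrid[0:420:1,0:560:1];C=[]
R_=cv2.Rodrigues(np.array(d["rvec"]))[0];z=d["z_map"];ray=np.linalg.inv(d["intrinsics"])@np.stack([uu.ravel(),vv.ravel(),np.ones(uu.size)])
W=(R_.T@(ray*z.ravel()-np.ravel(d["tvec"])[:,None])).T;T=R.inv().apply(W-p)
g=T[(z.ravel()>0)&(abs(T[:,0])<.05)&(abs(T[:,1])<.035)&(W[:,2]>.1)]
for lo in np.arange(.03,.12,.01):
    q=g[(g[:,2]>lo)&(g[:,2]<lo+.01)]
    if len(q)>5:print(round(lo,3),len(q),np.round([np.median(q,0),*np.percentile(q,[1,99],axis=0)],4).tolist())
```

```text
[ 0.52842152 -0.44567776  0.2228022 ] [-0.14710884  0.1619636  -0.97576984]
0.03 640 [[-0.0111, -0.0006, 0.038], [-0.0197, -0.0087, 0.0367], [-0.0037, 0.0075, 0.0399]]
0.04 364 [[-0.0045, -0.0009, 0.0433], [-0.0206, -0.01, 0.04], [-0.0019, 0.0089, 0.0498]]
0.05 265 [[-0.0032, -0.001, 0.0547], [-0.011, -0.0109, 0.0501], [-0.0013, 0.0096, 0.0598]]
0.06 243 [[-0.0026, -0.0001, 0.065], [-0.0123, -0.0111, 0.0601], [-0.0005, 0.0111, 0.0698]]
0.07 228 [[-0.0021, -0.0007, 0.0748], [-0.0114, -0.0121, 0.0701], [0.0001, 0.0116, 0.0798]]
0.08 202 [[-0.0014, -0.0005, 0.0843], [-0.01, -0.0122, 0.0802], [0.0005, 0.0121, 0.0899]]
0.09 132 [[-0.0012, -0.0002, 0.095], [-0.0086, -0.0119, 0.09], [0.0006, 0.0115, 0.0997]]
0.1 117 [[-0.0012, -0.0001, 0.105], [-0.009, -0.0114, 0.1002], [0.0003, 0.0112, 0.1097]]
0.11 102 [[-0.0014, 0.0001, 0.1144], [-0.009, -0.0115, 0.1102], [0.0003, 0.0113, 0.12]]
```

View pics/wr2.png

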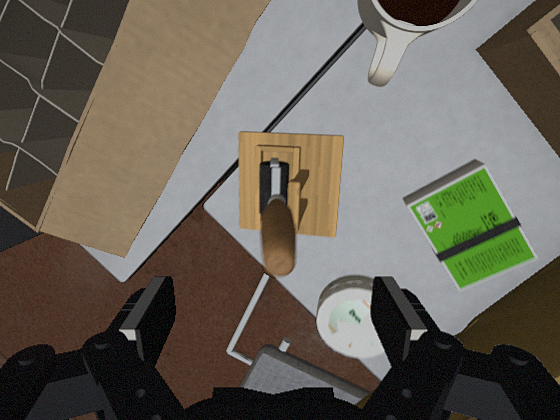

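The wrist view looks straight down the handle, with its end at about (278,262), between the fingers. The arm was still settling when I took it, so I'll measure again now.

```bash
cat >> h.py <<'E'
def cloud(d,s):
    "tool-frame and world clouds of a wrist snapshot, arm still"
    p,R=cur(s);R_=cv2.Rodrigues(np.array(d["rvec"]))[0];z=d["z_map"];vv,uu=np.mgrid[0:z.shape[0],0:z.shape[1]]
    ray=np.linalg.inv(d["intrinsics"])@np.stack([uu.ravel(),vv.ravel(),np.ones(uu.size)])
    W=(R_.T@(ray*z.ravel()-np.ravel(d["tvec"])[:,None])).T;k=z.ravel()>0
    return R.inv().apply(W-p)[k],W[k]
E
python3 - <<'E'
from rig import *
from h import *
s=state();d=snapshot("wrist");s2=state();p,R=cur(s2)
print(s["eef_pos"],s2["eef_pos"],R.as_matrix()[:,2],np.abs(s2["joint_vel"]).max())
T,W=cloud(d,s);g=T[(abs(T[:,0])<.05)&(abs(T[:,1])<.035)&(W[:,2]>.1)]
for lo in np.arange(.03,.12,.01):
    q=g[(g[:,2]>lo)&(g[:,2]<lo+.01)]
    if len(q)>5:print(round(lo,3),len(q),np.round([np.median(q,0),*np.percentile(q,[1,99],axis=0)],4).tolist())
E
```

```text
[ 0.52842152 -0.44567776  0.2228022 ] [ 0.52719858 -0.44493339  0.22471568] [-0.1469519   0.16144961 -0.97587866] 0.1042070161504342
0.03 693 [[-0.0112, -0.0004, 0.0381], [-0.0196, -0.0087, 0.0366], [-0.0035, 0.0079, 0.0399]]
0.04 390 [[-0.0044, -0.0004, 0.0438], [-0.0207, -0.0101, 0.0401], [-0.0019, 0.0093, 0.0497]]
0.05 287 [[-0.0032, -0.0003, 0.0547], [-0.0105, -0.0105, 0.0501], [-0.0013, 0.0098, 0.0598]]
0.06 269 [[-0.0027, -0.0009, 0.0647], [-0.0118, -0.0116, 0.0601], [-0.0007, 0.0105, 0.0697]]
0.07 259 [[-0.002, -0.0002, 0.075], [-0.0116, -0.0119, 0.0702], [0.0001, 0.0116, 0.0798]]
0.08 220 [[-0.0015, -0.0002, 0.0846], [-0.0096, -0.0123, 0.0802], [0.0007, 0.0121, 0.0897]]
0.09 145 [[-0.001, -0.0001, 0.0946], [-0.0086, -0.0117, 0.0901], [0.0005, 0.0116, 0.0999]]
0.1 124 [[-0.0012, -0.0, 0.1047], [-0.0082, -0.0115, 0.1001], [0.0003, 0.0114, 0.1097]]
0.11 115 [[-0.0016, 0.0007, 0.115], [-0.0088, -0.0112, 0.1102], [-0.0001, 0.0116, 0.1198]]
```

Emit:
{"op": "apply_moves", "data": {"steps": [[-0.052, 0, 0.02, 0, 0, 0], [-0.052, 0, 0.12, 0, 0, 0], [-0.052, 0, 0.24, 0, 0, 0], [-0.052, 0, 0.36, 0, 0, 0], [-0.052, 0, 0.455, 0, 0, 0]]}}

```text
time: 4.3
eef_pos: [0.5053, -0.4404, 0.1449]
tool_rot: [-2.735, -1.092, 0.106]
wrist_force: [0.8, -0.0, -0.6]
grip_width: 0.998
gripper_force: 0.0
```

Emit:
{"op": "apply_moves", "data": {"steps": [[0, 0, 0, 0, 0, 0], [0, 0, 0, 0, 0, 0], [0, 0, 0, 0, 0, 0]]}}

```text
time: 4.6
eef_pos: [0.5069, -0.4413, 0.1458]
tool_rot: [-2.736, -1.094, 0.106]
wrist_force: [-0.1, 0.5, 0.9]
grip_width: 1.001
gripper_force: 0.0
```

Run:
```python
from rig import *
from h import *
s=state();d=snapshot("wrist");p,R=cur(s)
print(p,R.as_matrix()[:,2],s["wrist_force"])
T,W=cloud(d,s);g=T[(abs(T[:,0])<.04)&(abs(T[:,1])<.03)&(T[:,2]>-.08)&(T[:,2]<.04)]
for lo in np.arange(-.08,.04,.01):
    q=g[(g[:,2]>lo)&(g[:,2]<lo+.01)]
    if len(q)>5:print(round(lo,3),len(q),np.round([np.median(q,0),*np.percentile(q,[1,99],axis=0)],4).tolist())
```

```text
[ 0.50694828 -0.44131576  0.14579417] [-0.1369143   0.15157957 -0.9789168 ] [-0.07627568  0.47215417  0.91431877]
-0.08 2539 [[0.0165, 0.0154, -0.0728], [0.0104, -0.0298, -0.076], [0.0179, 0.0296, -0.07]]
-0.07 5400 [[0.0105, 0.0004, -0.0666], [0.0088, -0.0295, -0.07], [0.0175, 0.0297, -0.0604]]
-0.06 32 [[0.0091, 0.009, -0.0598], [0.0082, -0.0168, -0.06], [0.0168, 0.03, -0.0586]]
-0.05 1546 [[0.0017, 0.0006, -0.0411], [-0.006, -0.0068, -0.0423], [0.009, 0.0083, -0.04]]
-0.04 1552 [[0.0083, 0.0003, -0.0367], [-0.0041, -0.0087, -0.04], [0.0108, 0.01, -0.0302]]
-0.03 1035 [[0.0097, 0.0002, -0.0252], [0.002, -0.0096, -0.0299], [0.0117, 0.0108, -0.0201]]
-0.02 852 [[0.0103, 0.0003, -0.0152], [0.0031, -0.0103, -0.02], [0.0124, 0.0112, -0.0101]]
-0.01 745 [[0.0108, 0.0, -0.0053], [0.0015, -0.0112, -0.0099], [0.013, 0.0118, -0.0001]]
-0.0 632 [[0.0113, -0.0003, 0.0045], [0.0023, -0.0118, 0.0001], [0.0136, 0.0125, 0.0099]]
0.01 419 [[0.012, -0.0002, 0.0148], [0.0038, -0.0114, 0.0101], [0.0135, 0.0121, 0.0199]]
0.02 342 [[0.0115, -0.0001, 0.0247], [0.0039, -0.0113, 0.0201], [0.0133, 0.0116, 0.0298]]
0.03 298 [[0.0114, -0.0, 0.0349], [0.0039, -0.0112, 0.0301], [0.0131, 0.0116, 0.0399]]
```

Emit:
{"op": "apply_moves", "data": {"steps": [[0.01, 0, 0.03, 0, 0, 0], [0.01, 0, 0.06, 0, 0, 0], [0.01, 0, 0.06, 0, 0, 0]]}}

```text
time: 4.95
eef_pos: [0.5059, -0.4359, 0.1303]
tool_rot: [-2.731, -1.092, 0.109]
wrist_force: [-0.0, 0.3, -0.3]
grip_width: 1.002
gripper_force: 0.0
```

Emit:
{"op": "apply_moves", "data": {"steps": [[0, 0, 0, 0, 0, 0], [0, 0, 0, 0, 0, 0], [0, 0, 0, 0, 0, 0], [0, 0, 0, 0, 0, 0], [0, 0, 0, 0, 0, 0]], "jaw": 0, "grip_force": 80}}

```text
time: 5.45
eef_pos: [0.507, -0.4376, 0.1319]
tool_rot: [-2.735, -1.094, 0.106]
wrist_force: [1.2, -0.7, -0.8]
grip_width: 0.267
gripper_force: 78.4
```

Emit:
{"op": "apply_moves", "data": {"steps": [[0, 0, 0, 0, 0, 0], [0, 0, 0, 0, 0, 0], [0, 0, 0, 0, 0, 0], [0, 0, 0, 0, 0, 0], [0, 0, 0, 0, 0, 0]]}}

```text
time: 5.95
eef_pos: [0.5068, -0.4374, 0.1318]
tool_rot: [-2.734, -1.093, 0.107]
wrist_force: [1.9, -2.6, 1.7]
grip_width: 0.269
gripper_force: 79.5
```

Run:
```python
from rig import *
from h import *
s=state();p,R=cur(s);pickle.dump((p,R.as_rotvec()),open("grasp.pkl","wb"));print(p)
a=p+[0,0,.24];show(p,R,*line(p,R,a,R,n=10))
# feeder pre-pose
F=np.array([.4911,.3545]);ps=36.95
c,sn=np.cos(np.radians(ps)),np.sin(np.radians(ps))
q=F+np.array([c,sn])*-.16+np.array([-sn,c])*.001;print(q,np.hypot(*q),np.degrees(np.arctan2(q[1],q[0])))
show(a,R,*polar(a,R,np.degrees(np.arctan2(q[1],q[0])),np.hypot(*q),.27,ps,40))
```

```text
[ 0.50675002 -0.43735695  0.13180196]
[[0.001, -0.025, -0.117, 0.0, 0.0, 0.0], [0.001, -0.05, -0.235, 0.0, 0.0, 0.0], [0.002, -0.074, -0.352, 0.0, 0.0, 0.0], [0.003, -0.099, -0.47, 0.0, 0.0, 0.0], [0.003, -0.124, -0.587, 0.0, 0.0, 0.0]]
[[0.001, -0.025, -0.117, 0.0, 0.0, 0.0], [0.001, -0.05, -0.235, 0.0, 0.0, 0.0], [0.002, -0.074, -0.352, 0.0, 0.0, 0.0], [0.003, -0.099, -0.47, 0.0, 0.0, 0.0], [0.003, -0.124, -0.587, 0.0, 0.0, 0.0]]
[0.36263322 0.2591203 ] 0.44569741318252953 35.54778033986607
[[0.212, -0.077, 0.043, -0.057, -0.024, -0.091], [0.414, -0.167, 0.09, -0.115, -0.037, -0.183], [0.605, -0.269, 0.138, -0.172, -0.046, -0.276], [0.785, -0.382, 0.189, -0.228, -0.05, -0.369], [0.953, -0.506, 0.242, -0.284, -0.051, -0.463]]
[[0.196, -0.076, 0.024, -0.058, 0.004, -0.093], [0.383, -0.165, 0.048, -0.115, 0.012, -0.185], [0.559, -0.265, 0.071, -0.172, 0.024, -0.277], [0.726, -0.375, 0.095, -0.229, 0.04, -0.369], [0.881, -0.495, 0.118, -0.285, 0.061, -0.46]]
[[0.179, -0.073, 0.008, -0.058, 0.024, -0.089], [0.35, -0.156, 0.013, -0.115, 0.053, -0.177], [0.512, -0.25, 0.016, -0.172, 0.086, -0.264], [0.663, -0.353, 0.017, -0.229, 0.122, -0.35], [0.804, -0.465, 0.015, -0.285, 0.163, -0.434]]
[[0.163, -0.067, -0.006, -0.058, 0.044, -0.082], [0.318, -0.143, -0.016, -0.115, 0.092, -0.161], [0.463, -0.228, -0.031, -0.172, 0.143, -0.238], [0.6, -0.321, -0.049, -0.229, 0.198, -0.314], [0.726, -0.42, -0.071, -0.285, 0.256, -0.387]]
```

Emit:
{"op": "apply_moves", "data": {"steps": [[0, -0.015, -0.06, 0, 0, 0], [0.001, -0.035, -0.16, 0, 0, 0], [0.002, -0.06, -0.28, 0, 0, 0], [0.003, -0.09, -0.43, 0, 0, 0], [0.003, -0.124, -0.587, 0, 0, 0]]}}

```text
time: 6.45
eef_pos: [0.5049, -0.4352, 0.2519]
tool_rot: [-2.727, -1.09, 0.111]
wrist_force: [0.8, -0.7, -0.9]
grip_width: 0.264
gripper_force: 78.4
```

Emit:
{"op": "apply_moves", "data": {"steps": [[0.001, -0.025, -0.117, 0, 0, 0], [0.001, -0.05, -0.235, 0, 0, 0], [0.002, -0.075, -0.352, 0, 0, 0], [0.003, -0.1, -0.47, 0, 0, 0], [0.003, -0.124, -0.587, 0, 0, 0]]}}

```text
time: 6.95
eef_pos: [0.5051, -0.4357, 0.3722]
tool_rot: [-2.728, -1.09, 0.11]
wrist_force: [1.0, -0.7, -1.3]
grip_width: 0.267
gripper_force: 78.4
```

Emit:
{"op": "apply_moves", "data": {"steps": [[0.212, -0.077, 0.043, -0.057, -0.024, -0.091], [0.414, -0.167, 0.09, -0.115, -0.037, -0.183], [0.605, -0.269, 0.138, -0.172, -0.046, -0.276], [0.785, -0.382, 0.189, -0.228, -0.05, -0.369], [0.953, -0.506, 0.242, -0.284, -0.051, -0.463]]}}

```text
time: 7.45
eef_pos: [0.5683, -0.2233, 0.3453]
tool_rot: [2.644, 1.675, 0.013]
wrist_force: [0.9, -0.6, -0.4]
grip_width: 0.265
gripper_force: 78.8
```

Emit:
{"op": "apply_moves", "data": {"steps": [[0.196, -0.076, 0.024, -0.058, 0.004, -0.093], [0.383, -0.165, 0.048, -0.115, 0.012, -0.185], [0.559, -0.265, 0.071, -0.172, 0.024, -0.277], [0.726, -0.375, 0.095, -0.229, 0.04, -0.369], [0.881, -0.495, 0.118, -0.285, 0.061, -0.46]]}}

```text
time: 7.95
eef_pos: [0.554, -0.0227, 0.32]
tool_rot: [2.17, 2.008, 0.244]
wrist_force: [-0.1, 1.0, -1.7]
grip_width: 0.262
gripper_force: 78.8
```

Emit:
{"op": "apply_moves", "data": {"steps": [[0.179, -0.073, 0.008, -0.058, 0.024, -0.089], [0.35, -0.156, 0.013, -0.115, 0.053, -0.177], [0.512, -0.25, 0.016, -0.172, 0.086, -0.264], [0.663, -0.353, 0.017, -0.229, 0.122, -0.35], [0.804, -0.465, 0.015, -0.285, 0.163, -0.434]]}}

```text
time: 8.45
eef_pos: [0.4773, 0.1435, 0.2948]
tool_rot: [1.686, 2.253, 0.538]
wrist_force: [-0.2, -0.8, -1.7]
grip_width: 0.267
gripper_force: 78.8
```

Emit:
{"op": "apply_moves", "data": {"steps": [[0.163, -0.067, -0.006, -0.058, 0.044, -0.082], [0.318, -0.143, -0.016, -0.115, 0.092, -0.161], [0.463, -0.228, -0.031, -0.172, 0.143, -0.238], [0.6, -0.321, -0.049, -0.229, 0.198, -0.314], [0.726, -0.42, -0.071, -0.285, 0.256, -0.387]]}}

```text
time: 8.95
eef_pos: [0.4075, 0.2005, 0.3009]
tool_rot: [1.443, 2.412, 0.669]
wrist_force: [0.3, 0.0, -1.2]
grip_width: 0.268
gripper_force: 78.8
```

Emit:
{"op": "apply_moves", "data": {"steps": [[0, 0, 0, 0, 0, 0], [0, 0, 0, 0, 0, 0], [0, 0, 0, 0, 0, 0]]}}

```text
time: 9.25
eef_pos: [0.4097, 0.1987, 0.3015]
tool_rot: [1.448, 2.405, 0.669]
wrist_force: [-0.3, 0.2, -1.8]
grip_width: 0.266
gripper_force: 78.8
```

Run:
```python
from rig import *
from h import *
s=state();p,R=cur(s);m=R.as_matrix();print(p,np.degrees(np.arcsin(m[2,1])),np.degrees(np.arctan2(m[1,1],m[0,1])),m[2,0],s["qpos"],s["grip_width"])
d=snapshot("wrist");pickle.dump(d,open("wr3.pkl","wb"));cv2.imwrite("pics/wr3.png",d["pixels"])
d=snapshot("top");pickle.dump(d,open("top3.pkl","wb"))
d=snapshot("scene");pickle.dump(d,open("sc3.pkl","wb"))
```

```text
[0.40972248 0.19872104 0.30151477] 30.455363182799758 27.568327881331253 0.018251904241791933 [-1.46704206  0.14899818  1.10800448  2.40742697 -0.98601262  0.23515424
  1.00670732] 0.26629641409481347
```

View pics/wr3.png

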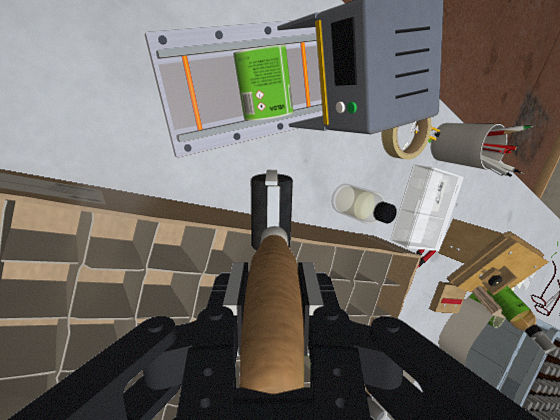

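The wrist view shows the roller at (270,210), held straight. The label roll is at (263,83), ridges at (192,92) and (308,73). The arm stopped short of the pose, with q6 at its lower limit, so I'll identify the kinematics to check reach.

```bash
cat > kin.py <<'E'
import numpy as np,itertools
from scipy.spatial.transform import Rotation as Ro
from scipy.optimize import least_squares
lo=np.array([-3.06,-.37,-1.25,.18,-1.1,.23,-2.94]);hi=np.array([3.06,2.12,1.32,2.47,4.24,1.98,2.94])
Z=lambda a:Ro.from_euler('z',a);Y=lambda a:Ro.from_euler('y',a)
E
python3 - <<'E'
from rig import *
from kin import *
from h import cur
s=state();p2,R2=cur(s)
D=[(np.array([-1.221,.6285,.038,1.5175,-.027,.996,-.02]),np.array([.263,.595,.242]),Ro.from_rotvec([-.648,-3.074,.003])),(np.array(s["qpos"]),p2,R2)]
best=[]
for s1,s3,s5,s7 in itertools.product([1,-1],repeat=4):
    def f(a):
        e=[]
        for q,p,R in D:
            M=Z(a[0]+s1*q[0])*Y(q[1])*Z(s3*q[2])*Y(q[3])*Z(s5*q[4])*Y(q[5])*Z(s7*q[6]+a[1]);e+=list((R.inv()*M).as_rotvec())
        return e
    for a0 in itertools.product(np.arange(0,6.3,1.57),repeat=2):
        r=least_squares(f,a0);best.append((r.cost,s1,s3,s5,s7,*np.round(r.x%(2*np.pi),3)))
best.sort();seen=set()
for b in best:
    if b[1:] not in seen: seen.add(b[1:]);print(b)
    if len(seen)>5:break
E
```

```text
(np.float64(2.1913719966655735e-06), -1, -1, -1, -1, np.float64(6.283), np.float64(1.571))
(np.float64(0.005597903290502743), -1, 1, -1, 1, np.float64(3.692), np.float64(5.373))
(np.float64(0.019746778804440167), -1, -1, 1, 1, np.float64(0.64), np.float64(2.164))
(np.float64(0.057448271091825154), 1, -1, -1, -1, np.float64(2.803), np.float64(1.697))
(np.float64(0.05829144877704088), 1, 1, -1, 1, np.float64(0.211), np.float64(5.5))
(np.float64(0.13366265227370613), 1, -1, 1, 1, np.float64(3.443), np.float64(2.291))
```

```bash
cat > fitk.py <<'E'
from rig import *
from kin import *
from h import cur
s=state();p2,R2=cur(s)
D=[(np.array([-1.221,.6285,.038,1.5175,-.027,.996,-.02]),np.array([.263,.595,.242])),(np.array(s["qpos"]),p2)]
A=[];B=[]
for q,p in D:
    R1=Z(-q[0]);R2_=R1*Y(q[1]);R3=R2_*Z(-q[2]);R4=R3*Y(q[3]);R5=R4*Z(-q[4]);R6=R5*Y(q[5])
    A.append(np.c_[[0,0,1.],R3.apply([0,0,1.]),R5.apply([0,0,1.]),R6.apply([0,0,1.]),R3.apply([1.,0,0]),R5.apply([1.,0,0])]);B.append(p)
A=np.vstack(A);B=np.hstack(B)
x=np.linalg.lstsq(A[:,:4],B,rcond=None)[0];print(x,B-A[:,:4]@x)
E
python3 fitk.py
```

```text
[0.38557977 0.51705302 0.41143556 0.32937226] [ 0.02601303 -0.00940111 -0.00880814  0.00378078 -0.01142653  0.00880814]
```

Run:
```python
from rig import *
from h import *
s=state();p,R=cur(s);pickle.dump([(np.array(s["qpos"]),p,R.as_rotvec())],open("data.pkl","wb"))
P,Q=polar(p,R,30,.55,.36,33,20);show(p,R,P,Q)
```

```text
[[0.033, 0.112, -0.001, 0.047, -0.014, -0.021], [0.068, 0.223, -0.003, 0.094, -0.002, -0.042], [0.106, 0.334, -0.005, 0.14, 0.008, -0.064], [0.147, 0.444, -0.007, 0.187, 0.018, -0.087], [0.191, 0.553, -0.01, 0.234, 0.027, -0.109]]
```

Emit:
{"op": "apply_moves", "data": {"steps": [[0.033, 0.11, 0, 0.047, 0, -0.02], [0.068, 0.22, 0, 0.094, 0, -0.04], [0.106, 0.33, 0, 0.14, 0.008, -0.064], [0.147, 0.44, -0.007, 0.187, 0.018, -0.087], [0.19, 0.55, -0.01, 0.234, 0.027, -0.11]]}}

```text
time: 9.9
eef_pos: [0.476, 0.275, 0.3597]
tool_rot: [1.402, 2.587, 0.451]
wrist_force: [0.2, -1.0, -1.5]
grip_width: 0.267
gripper_force: 78.8
```

Emit:
{"op": "apply_moves", "data": {"steps": [[0, 0, 0, 0, 0, 0], [0, 0, 0, 0, 0, 0], [0, 0, 0, 0, 0, 0]]}}

```text
time: 10.2
eef_pos: [0.4743, 0.274, 0.3587]
tool_rot: [1.403, 2.586, 0.453]
wrist_force: [0.1, -0.5, -0.6]
grip_width: 0.268
gripper_force: 79.0
```

```bash
cat > rec.py <<'E'
from rig import *
from h import *
s=state();p,R=cur(s);L=pickle.load(open("data.pkl","rb"));L.append((np.array(s["qpos"]),p,R.as_rotvec()));pickle.dump(L,open("data.pkl","wb"))
m=R.as_matrix();print(s["time"],p,"th",np.degrees(np.arcsin(m[2,1])),"psi",np.degrees(np.arctan2(m[1,1],m[0,1])),np.round(s["qpos"],3))
E
python3 rec.py
python3 - <<'E'
from h import *
p,R=cur({"eef_pos":pickle.load(open("data.pkl","rb"))[-1][1],"tool_rot":pickle.load(open("data.pkl","rb"))[-1][2]})
show(p,R,*polar(p,R,10,.6,.36,15,10))
E
```

```text
10.2 [0.47432979 0.27398665 0.3586962 ] th 19.872565421594665 psi 33.02302271624291 [-1.455  0.403  1.239  1.962 -0.683  0.8    0.697]
[[-0.197, 0.033, 0.011, 0.044, -0.026, 0.076], [-0.399, 0.053, 0.016, 0.088, -0.05, 0.153], [-0.606, 0.059, 0.017, 0.131, -0.07, 0.23], [-0.817, 0.05, 0.012, 0.175, -0.089, 0.308], [-1.029, 0.027, 0.002, 0.217, -0.104, 0.388]]
```

```bash
cat > fitk.py <<'E'
from kin import *
import pickle
D=[(np.array([-1.221,.6285,.038,1.5175,-.027,.996,-.02]),np.array([.263,.595,.242]))]+[d[:2] for d in pickle.load(open("data.pkl","rb"))]
A=[];B=[]
for q,p in D:
    R1=Z(-q[0]);R2=R1*Y(q[1]);R3=R2*Z(-q[2]);R4=R3*Y(q[3]);R5=R4*Z(-q[4]);R6=R5*Y(q[5]);R7=R6*Z(-q[6]);x=[1.,0,0];y=[0,1.,0];z=[0,0,1.]
    A.append(np.c_[z,R3.apply(z),R5.apply(z),R6.apply(z),R1.apply(x),R3.apply(x),R4.apply(x),R6.apply(x),R1.apply(y),R3.apply(y),R5.apply(y)]);B.append(p)
A=np.vstack(A);B=np.hstack(B)
for cols in([0,1,2,3],[0,1,2,3,4],[0,1,2,3,5],[0,1,2,3,6],[0,1,2,3,7],[0,1,2,3,5,6],[0,1,2,3,4,7],[0,1,2,3,6,7],[0,1,2,3,4,5,6],[0,1,2,3,5,6,7],[0,1,2,3,8,9,10],[0,1,2,3,8],[0,1,2,3,9],[0,1,2,3,10]):
    x=np.linalg.lstsq(A[:,cols],B,rcond=None)[0];print(cols,np.round(x,4),"rms mm",np.round(1e3*np.sqrt(np.mean((B-A[:,cols]@x)**2)),2))
E
python3 fitk.py
```

```text
[0, 1, 2, 3] [0.3791 0.5216 0.4073 0.3295] rms mm 10.96
[0, 1, 2, 3, 4] [ 0.3479  0.5764  0.4001  0.3538 -0.0256] rms mm 9.45
[0, 1, 2, 3, 5] [0.3479 0.5114 0.3833 0.2921 0.0339] rms mm 10.07
[0, 1, 2, 3, 6] [0.4113 0.5326 0.4145 0.351  0.0236] rms mm 10.67
[0, 1, 2, 3, 7] [ 0.3639  0.5259  0.3786  0.3399 -0.0225] rms mm 9.38
[0, 1, 2, 3, 5, 6] [ 0.2918  0.4924  0.3611  0.2452  0.0531 -0.0282] rms mm 9.91
[0, 1, 2, 3, 4, 7] [ 0.3779  0.4829  0.3611  0.3278  0.0218 -0.0411] rms mm 9.36
[0, 1, 2, 3, 6, 7] [ 0.3661  0.5265  0.3794  0.3411  0.0015 -0.0223] rms mm 9.38
[0, 1, 2, 3, 4, 5, 6] [ 0.3126  0.5526  0.3818  0.3118 -0.021   0.0207 -0.0161] rms mm 9.37
[0, 1, 2, 3, 5, 6, 7] [ 0.332   0.5136  0.3666  0.306   0.0184 -0.0129 -0.0187] rms mm 9.31
[0, 1, 2, 3, 8, 9, 10] [ 0.3369  0.5605  0.3818  0.341  -0.0112 -0.0162 -0.0014] rms mm 0.06
[0, 1, 2, 3, 8] [ 0.3062  0.5546  0.3829  0.299  -0.0299] rms mm 3.47
[0, 1, 2, 3, 9] [ 0.3546  0.5599  0.3836  0.3603 -0.025 ] rms mm 2.09
[0, 1, 2, 3, 10] [ 0.3997  0.561   0.383   0.3982 -0.0306] rms mm 3.41
```

```bash
cat >> kin.py <<'E'
def fk(q):
    d,L1,L2,L3,a,b,c=.3369,.5605,.3818,.341,-.0112,-.0162,-.0014
    R1=Z(-q[0]);R3=R1*Y(q[1])*Z(-q[2]);R5=R3*Y(q[3])*Z(-q[4]);R6=R5*Y(q[5]);R=R6*Z(-q[6]+np.pi/2)
    e=np.array([0,0,d])+R1.apply([0,a,0])+R3.apply([0,b,L1]);w=e+R5.apply([0,c,L2]);return w+R6.apply([0,0,L3]),R,e,w
def ik(p,R,q0,wt=1e-4):
    f=lambda q:np.r_[(fk(q)[0]-p)*10,(R.inv()*fk(q)[1]).as_rotvec()*3,wt*(q-q0)]
    r=least_squares(f,np.clip(q0,lo+1e-3,hi-1e-3),bounds=(lo,hi));m=fk(r.x);return r.x,np.linalg.norm(m[0]-p),(R.inv()*m[1]).magnitude()
E
cat > feas.py <<'E'
from kin import *
from h import rot
import sys
F=np.array([.4911,.3545]);ps=36.95;c,s=np.cos(np.radians(ps)),np.sin(np.radians(ps));f=np.array([c,s,0]);l=np.array([-s,c,0]);k=np.array([0,0,1.])
def tool(ax,th,al,g=.113):
    "axle at feeder x=ax, z .042; handle leans th back; tool turned al about the handle's z (toward feeder y)"
    hx=-np.sin(th)*f+np.cos(th)*k;hz=np.cross(hx,l)
    z=-np.cos(al)*hx+np.sin(al)*l
    y=-hz;return np.r_[F,0]+ax*f+.042*k+g*hx+.0*z,Ro.from_matrix(np.c_[np.cross(y,z),y,z])
if __name__=="__main__":
    rng=np.random.default_rng(0)
    for th in(32,36,40):
        for al in(0,-45,45,-70,70):
            for flip in(0,1):
                out=[]
                for ax in(-.075,-.02,.052):
                    p,R=tool(ax,np.radians(th),np.radians(al),.113 if al==0 else .1)
                    if flip:R=R*Z(np.pi)
                    b=[]
                    for _ in range(12):
                        q,e,a=ik(p,R,rng.uniform(lo,hi))
                        if e<1e-3 and a<.01:b.append((np.min(np.minimum(q-lo,hi-q)),q))
                    b.sort(key=lambda t:-t[0]);out.append((len(b),round(b[0][0],2),np.round(b[0][1],2).tolist()) if b else 0)
                print(th,al,flip,[o[:2] if o else 0 for o in out],out[0][2] if out[0] else "",out[2][2] if out[2] else "")
E
python3 feas.py
```

```text
Still running in the background as job /tmp/bash_jobs.1000/2b3e59502daf (pid 1143). You'll get a notice when it ends.
```

```bash
cat /tmp/bash_jobs.1000/2b3e59502daf/stdout; nproc; pkill -f feas.py
```

```text
4
```

```bash
cat > back.py <<'E'
from rig import *
from h import *
p,R=cur(state());g,rv=pickle.load(open("grasp.pkl","rb"));m=Ro.from_rotvec(rv).as_matrix()
a=g+[0,0,.2];print(np.degrees(np.arctan2(m[1,1],m[0,1])),np.degrees(np.arcsin(m[2,1])))
show(p,R,*polar(p,R,np.degrees(np.arctan2(a[1],a[0])),np.hypot(*a[:2]),a[2],np.degrees(np.arctan2(m[1,1],m[0,1])),np.degrees(np.arcsin(m[2,1]))))
E
python3 back.py
cat > feas2.py <<'E'
from kin2 import *
S=np.array([.489,-.4205,.023]);k=np.array([0,0,1.])
def tool(al,up,g=.1,lean=12,psi=-47.1):
    ps=np.radians(psi);x=np.array([cos(ps),sin(ps),0]);y=np.array([-sin(ps),cos(ps),0]);t=np.radians(lean)
    hx=sin(t)*x+cos(t)*k;hz=np.cross(hx,y);z=-cos(al)*hx+sin(al)*y;return S+g*hx+up*k+.008*z,np.c_[np.cross(-hz,z),-hz,z],z
def run(a):
    al,flip=a;rng=np.random.default_rng(0);out=[]
    for up,bk in((0,.1),(0,0),(.15,0)):
        p,R,z=tool(np.radians(al),up);p=p-z*bk
        if flip:R=R@Z(np.pi)
        b=[]
        for _ in range(40):
            q,e,r=ik(p,R,rng.uniform(lo,hi))
            if e<1e-3 and r<.01:b.append((np.min(np.minimum(q-lo,hi-q)),q))
        b.sort(key=lambda t:-t[0]);out.append((len(b),round(b[0][0],2),np.round(b[0][1],2).tolist()) if b else (0,))
    return a,*out
if __name__=="__main__":
    from multiprocessing import Pool
    with Pool(4) as P:
        for r in P.imap(run,[(a,fl) for a in(-50,50,-60,60,-75,75,90,-90) for fl in(0,1)]):print(*r,flush=True)
E
timeout 100 python3 feas2.py
```

```text
-46.37418962669221 -11.910684994129095
[[-0.172, 0.013, 0.012, 0.035, -0.029, 0.083], [-0.347, 0.015, 0.02, 0.07, -0.056, 0.168], [-0.523, 0.007, 0.024, 0.106, -0.08, 0.253], [-0.701, -0.011, 0.024, 0.14, -0.102, 0.338], [-0.879, -0.041, 0.021, 0.175, -0.121, 0.425]]
[[-0.181, 0.02, 0.011, 0.035, -0.017, 0.087], [-0.364, 0.029, 0.02, 0.071, -0.032, 0.174], [-0.55, 0.027, 0.026, 0.106, -0.044, 0.261], [-0.737, 0.013, 0.03, 0.14, -0.054, 0.349], [-0.925, -0.013, 0.032, 0.175, -0.061, 0.437]]
[[-0.189, 0.028, 0.009, 0.035, -0.005, 0.088], [-0.382, 0.045, 0.017, 0.071, -0.007, 0.176], [-0.577, 0.049, 0.024, 0.106, -0.007, 0.265], [-0.773, 0.041, 0.03, 0.14, -0.005, 0.353], [-0.971, 0.02, 0.035, 0.175, -0.0, 0.441]]
[[-0.197, 0.037, 0.004, 0.035, 0.007, 0.088], [-0.398, 0.061, 0.009, 0.071, 0.017, 0.176], [-0.603, 0.072, 0.015, 0.106, 0.029, 0.263], [-0.809, 0.071, 0.022, 0.14, 0.044, 0.35], [-1.016, 0.057, 0.03, 0.175, 0.061, 0.437]]
(-50, 0) (24, np.float64(0.46), [0.0, 1.21, 0.75, 1.04, 0.07, 1.52, -0.23]) (21, np.float64(0.66), [0.12, 1.16, 0.52, 1.24, 0.27, 1.32, -0.39]) (21, np.floa
[... 2538 characters left out ...]
p.float64(0.13), [1.44, 1.16, -0.54, 1.44, -0.97, 1.42, 0.62])
(90, 1) (9, np.float64(0.35), [1.58, 1.47, -0.67, 1.19, -0.66, 1.46, -2.59]) (8, np.float64(0.14), [1.38, 1.38, -0.43, 1.34, -0.96, 1.43, -2.37]) (9, np.float64(0.3), [1.54, 1.23, -0.77, 1.44, -0.8, 1.28, -2.64])
(-90, 0) (24, np.float64(0.26), [-0.14, 1.63, 0.91, 0.88, 0.32, 1.72, -0.34]) (20, np.float64(0.46), [-0.08, 1.54, 0.77, 1.13, 0.48, 1.52, -0.48]) (22, np.float64(0.44), [-0.1, 1.33, 0.81, 1.24, 0.59, 1.54, -0.38])
(-90, 1) (16, np.float64(0.21), [-0.09, 1.58, 0.7, 0.88, 0.5, 1.77, 2.71]) (19, np.float64(0.37), [-0.02, 1.5, 0.62, 1.13, 0.61, 1.58, 2.57]) (13, np.float64(0.31), [-0.01, 1.25, 0.56, 1.24, 0.77, 1.65, 2.63])
```

Emit:
{"op": "apply_moves", "data": {"steps": [[-0.172, 0.013, 0.012, 0.035, -0.029, 0.083], [-0.347, 0.015, 0.02, 0.07, -0.056, 0.168], [-0.523, 0.007, 0.024, 0.106, -0.08, 0.253], [-0.7, -0.011, 0.024, 0.14, -0.1, 0.338], [-0.88, -0.04, 0.02, 0.175, -0.12, 0.425]]}}

```text
time: 10.7
eef_pos: [0.5656, 0.1237, 0.3526]
tool_rot: [1.868, 2.353, 0.248]
wrist_force: [0.7, -0.1, -2.0]
grip_width: 0.268
gripper_force: 78.9
```

Emit:
{"op": "apply_moves", "data": {"steps": [[-0.18, 0.02, 0.01, 0.035, -0.017, 0.087], [-0.364, 0.03, 0.02, 0.07, -0.032, 0.174], [-0.55, 0.027, 0.026, 0.106, -0.044, 0.26], [-0.737, 0.013, 0.03, 0.14, -0.054, 0.35], [-0.925, -0.013, 0.032, 0.175, -0.06, 0.437]]}}

```text
time: 11.2
eef_pos: [0.607, -0.0565, 0.3456]
tool_rot: [2.31, 2.055, 0.075]
wrist_force: [0.9, 0.0, -1.7]
grip_width: 0.271
gripper_force: 78.9
```

Emit:
{"op": "apply_moves", "data": {"steps": [[-0.19, 0.028, 0.009, 0.035, -0.005, 0.088], [-0.38, 0.045, 0.017, 0.07, -0.007, 0.176], [-0.577, 0.05, 0.024, 0.106, -0.007, 0.265], [-0.773, 0.04, 0.03, 0.14, -0.005, 0.353], [-0.97, 0.02, 0.035, 0.175, 0, 0.44]]}}

```text
time: 11.7
eef_pos: [0.5892, -0.2498, 0.3385]
tool_rot: [-2.618, -1.621, 0.052]
wrist_force: [1.2, -0.0, -1.2]
grip_width: 0.263
gripper_force: 79.0
```

```bash
python3 rec.py; python3 back.py
```

```text
11.7 [ 0.58921251 -0.24981291  0.33849889] th -4.04522891108905 psi -26.47563320997427 [-0.173  0.823  1.175  1.36  -0.72   1.5    0.506]
-46.37418962669221 -11.910684994129095
[[-0.199, 0.036, 0.003, 0.035, 0.003, 0.088], [-0.402, 0.059, 0.008, 0.069, 0.012, 0.176], [-0.607, 0.07, 0.013, 0.104, 0.025, 0.264], [-0.815, 0.067, 0.019, 0.138, 0.039, 0.351], [-1.023, 0.051, 0.026, 0.172, 0.057, 0.439]]
```

Emit:
{"op": "apply_moves", "data": {"steps": [[-0.197, 0.037, 0.004, 0.035, 0.007, 0.088], [-0.4, 0.06, 0.009, 0.07, 0.015, 0.176], [-0.6, 0.07, 0.015, 0.105, 0.03, 0.263], [-0.81, 0.07, 0.022, 0.14, 0.044, 0.35], [-1.0, 0.057, 0.03, 0.175, 0.06, 0.437]]}}

```text
time: 12.2
eef_pos: [0.5097, -0.4345, 0.3313]
tool_rot: [-2.733, -1.094, 0.112]
wrist_force: [1.3, 0.2, -0.7]
grip_width: 0.27
gripper_force: 79.1
```

Emit:
{"op": "apply_moves", "data": {"steps": [[0, 0, 0, 0, 0, 0], [0, 0, 0, 0, 0, 0], [0, 0, 0, 0, 0, 0], [0, 0, 0, 0, 0, 0]]}}

```text
time: 12.6
eef_pos: [0.5125, -0.4311, 0.3318]
tool_rot: [-2.73, -1.105, 0.111]
wrist_force: [0.6, 0.5, -1.1]
grip_width: 0.269
gripper_force: 79.1
```

```bash
cat > to.py <<'E'
from rig import *
from h import *
import sys
dz=float(sys.argv[1]);n=int(sys.argv[2]);s=state();p,R=cur(s);g,rv=pickle.load(open(sys.argv[3] if len(sys.argv)>3 else "grasp.pkl","rb"));G=Ro.from_rotvec(rv)
print("err mm",np.round((p-g-[0,0,dz])*1e3,1),"deg",np.round(np.degrees((R.inv()*G).as_rotvec()),2),np.round(s["qpos"],2),s["wrist_force"],s["time"])
show(p,R,*line(p,R,g+[0,0,dz],G,n=n))
E
python3 to.py .06 5
```

```text
err mm [  5.7   6.3 140. ] deg [-0.04  0.22  0.44] [ 0.25  0.94  1.15  1.12 -0.75  1.73  0.41] [ 0.60528631  0.47970642 -1.06392237] 12.6
[[-0.009, 0.03, 0.137, -0.0, 0.001, 0.002], [-0.018, 0.059, 0.274, -0.0, 0.002, 0.004], [-0.027, 0.089, 0.41, -0.001, 0.003, 0.006], [-0.036, 0.118, 0.547, -0.001, 0.004, 0.008], [-0.045, 0.148, 0.684, -0.001, 0.005, 0.01]]
```

Emit:
{"op": "apply_moves", "data": {"steps": [[-0.043, 0.035, 0.12, 0, 0.005, 0.01], [-0.044, 0.06, 0.26, 0, 0.005, 0.01], [-0.044, 0.09, 0.4, 0, 0.005, 0.01], [-0.045, 0.12, 0.547, 0, 0.005, 0.01], [-0.045, 0.148, 0.684, 0, 0.005, 0.01]]}}

```text
time: 13.1
eef_pos: [0.5066, -0.4374, 0.1906]
tool_rot: [-2.734, -1.093, 0.108]
wrist_force: [-0.6, 1.1, -1.2]
grip_width: 0.268
gripper_force: 79.1
```

Emit:
{"op": "apply_moves", "data": {"steps": [[0, 0, 0, 0, 0, 0], [0, 0, 0, 0, 0, 0], [0, 0, 0, 0, 0, 0], [0, 0, 0, 0, 0, 0]]}}

```text
time: 13.5
eef_pos: [0.5057, -0.4398, 0.1937]
tool_rot: [-2.738, -1.091, 0.108]
wrist_force: [-1.3, 0.2, -1.5]
grip_width: 0.269
gripper_force: 79.2
```

```bash
python3 to.py .001 10
```

```text
err mm [-1.  -2.4 60.9] deg [ 0.11  0.06 -0.16] [ 0.24  1.06  1.1   1.3  -0.83  1.5   0.5 ] [-1.27584712  0.19064188 -1.485267  ] 13.5
[[0.001, 0.006, 0.03, 0.0, 0.0, -0.0], [0.002, 0.011, 0.06, 0.0, 0.0, -0.001], [0.003, 0.017, 0.09, 0.001, 0.0, -0.001], [0.004, 0.023, 0.12, 0.001, 0.0, -0.001], [0.006, 0.029, 0.15, 0.001, 0.001, -0.002]]
[[0.001, 0.006, 0.03, 0.0, 0.0, -0.0], [0.002, 0.011, 0.06, 0.0, 0.0, -0.001], [0.003, 0.017, 0.09, 0.001, 0.0, -0.001], [0.004, 0.023, 0.12, 0.001, 0.0, -0.001], [0.005, 0.029, 0.15, 0.001, 0.001, -0.002]]
```

Emit:
{"op": "apply_moves", "data": {"steps": [[0.011, 0, 0.015, 0, 0, 0], [0.011, 0.007, 0.06, 0, 0, 0], [0.011, 0.02, 0.12, 0, 0, 0], [0.011, 0.033, 0.18, 0, 0, 0], [0.011, 0.045, 0.24, 0, 0, 0]]}}

```text
time: 14.0
eef_pos: [0.506, -0.4363, 0.1412]
tool_rot: [-2.734, -1.088, 0.109]
wrist_force: [-0.8, 0.4, -1.1]
grip_width: 0.267
gripper_force: 79.2
```

Emit:
{"op": "apply_moves", "data": {"steps": [[0, 0.004, 0.02, 0, 0, 0], [0, 0.009, 0.045, 0, 0, 0], [0, 0.013, 0.06, 0, 0, 0], [0, 0.013, 0.06, 0, 0, 0], [0, 0.013, 0.06, 0, 0, 0]]}}

```text
time: 14.5
eef_pos: [0.5069, -0.4375, 0.1318]
tool_rot: [-2.737, -1.09, 0.108]
wrist_force: [2.9, -2.2, 3.6]
grip_width: 0.267
gripper_force: 80.3
```

```bash
python3 to.py 0 5
```

```text
err mm [ 0.1 -0.1 -0.1] deg [ 0.09  0.05 -0.16] [ 0.24  1.12  1.06  1.35 -0.88  1.41  0.52] [ 2.85607978 -2.18134409  3.61373727] 14.5
[[-0.0, -0.0, -0.0, 0.0, 0.0, -0.001], [-0.0, -0.0, -0.0, 0.001, 0.0, -0.001], [-0.0, -0.0, -0.0, 0.001, 0.001, -0.002], [-0.0, -0.001, -0.0, 0.002, 0.001, -0.003], [-0.0, -0.001, -0.0, 0.002, 0.001, -0.004]]
```

Emit:
{"op": "apply_moves", "data": {"steps": [[0, 0, 0, 0, 0, 0], [0, 0, 0, 0, 0, 0], [0, 0, 0, 0, 0, 0], [0, 0, 0, 0, 0, 0], [0, 0, 0, 0, 0, 0]], "jaw": 1}}

```text
time: 15.0
eef_pos: [0.5061, -0.4365, 0.1305]
tool_rot: [-2.735, -1.088, 0.109]
wrist_force: [0.1, 0.2, -0.6]
grip_width: 0.998
gripper_force: 0.0
```

Emit:
{"op": "apply_moves", "data": {"steps": [[0, 0, -0.08, 0, 0, 0], [0, 0, -0.2, 0, 0, 0], [0, 0, -0.35, 0, 0, 0], [0, 0, -0.5, 0, 0, 0], [0, 0, -0.6, 0, 0, 0]]}}

```text
time: 15.5
eef_pos: [0.5232, -0.4563, 0.2518]
tool_rot: [-2.739, -1.09, 0.109]
wrist_force: [0.1, -0.1, 0.0]
grip_width: 1.003
gripper_force: 0.0
```

```bash
cat > pl.py <<'E'
from h import *
import kin2
K=np.array([0,0,1.]);S=np.array([.489,-.4205,.023]);F=np.array([.4911,.3545,0]);FPS=36.95
def pose(ax,psi,lean,al,g=.1):
    ps,t,al=np.radians([psi,lean,al]);x=np.array([np.cos(ps),np.sin(ps),0]);y=np.array([-np.sin(ps),np.cos(ps),0])
    hx=np.sin(t)*x+np.cos(t)*K;hz=np.cross(hx,y);z=-np.cos(al)*hx+np.sin(al)*y
    return np.array(ax)+g*hx+.008*z,Ro.from_matrix(np.c_[np.cross(-hz,z),-hz,z])
def fpt(x,z,y=0):
    c,s=np.cos(np.radians(FPS)),np.sin(np.radians(FPS));return F+np.array([c*x-s*y,s*x+c*y,z])
def transit(a0,a1,psi0,psi1,l0,l1,al,n,g=.1):
    P=[];R=[];az=lambda a:np.arctan2(a[1],a[0]);r=lambda a:np.hypot(a[0],a[1])
    for s in np.arange(1,n+1)/n:
        t=az(a0)+(az(a1)-az(a0))*s;q=r(a0)+(r(a1)-r(a0))*s
        p,o=pose([q*np.cos(t),q*np.sin(t),a0[2]+(a1[2]-a0[2])*s],psi0+(psi1-psi0)*s,l0+(l1-l0)*s,al,g);P.append(p);R.append(o)
    return P,R
def sim(q,P,R):
    "min-norm local IK along the path; worst margin and end"
    mm=9;w=""
    for p,o in zip(P,R):
        M=o.as_matrix()
        for _ in range(8):
            t,T,J,_,_=kin2.fk(q);d=np.r_[p-t,(Ro.from_matrix(M@T.T)).as_rotvec()]
            q=np.clip(q+J.T@np.linalg.solve(J@J.T+1e-5*np.eye(6),d),kin2.lo,kin2.hi)
        m=np.minimum(q-kin2.lo,kin2.hi-q)
        if m.min()<mm:mm=m.min();w=(int(m.argmin())+1,round(float(np.linalg.norm(d)),4))
    return q,round(mm,3),w
E
python3 - <<'E'
from rig import *
from pl import *
s=state();p0,R0=cur(s);q0=np.array(s["qpos"]);print(p0,np.round(q0,2),np.linalg.norm(kin2.fk(q0)[0]-p0),s["grip_width"])
for al in(-50,-60,-75,60):
    q=q0;g1,G=pose(S,-47.1,12,al);pre=g1-G.as_matrix()[:,2]*.12;out=[]
    segs=[line(p0,R0,pre,G),line(pre,G,g1,G),line(g1,G,g1+[0,0,.2],G),
     transit(S+[0,0,.2],fpt(-.085,.2),-47.1,FPS,12,-40,al,25),transit(fpt(-.085,.2),fpt(-.085,.042),FPS,FPS,-40,-40,al,5),transit(fpt(-.085,.042),fpt(.055,.042),FPS,FPS,-40,-40,al,5)]
    for sg in segs:
        q,m,w=sim(q,*sg);out.append((m,w,np.round(q,2).tolist()))
    print(al,*out,sep="\n ")
E
```

```text
[ 0.52321911 -0.45634113  0.2518066 ] [ 0.28  1.03  1.11  1.14 -0.81  1.62  0.43] 0.0005888009202587106 1.0029167535667052
-50
 (np.float64(0.0), (3, 0.0003), [-0.1, 1.4, 1.32, 0.99, -0.41, 1.61, 0.09])
 (np.float64(0.008), (3, 0.0), [-0.1, 1.46, 1.29, 1.24, -0.45, 1.34, 0.16])
 (np.float64(0.0), (3, 0.0009), [-0.08, 1.2, 1.32, 1.15, -0.24, 1.52, 0.23])
 (np.float64(0.0), (3, 0.0007), [-2.09, 1.07, 1.32, 2.33, 0.08, 0.27, -0.82])
 (np.float64(0.0), (6, 0.0165), [-1.99, 1.35, 1.05, 2.35, -0.1, 0.23, -0.98])
 (np.float64(0.0), (6, 0.1499), [-1.8, 1.36, 1.1, 2.04, -0.07, 0.23, -0.9])
-60
 (np.float64(0.0), (3, 0.0006), [-0.14, 1.49, 1.32, 0.94, -0.31, 1.64, 0.03])
 (np.float64(0.006), (3, 0.0), [-0.13, 1.53, 1.29, 1.21, -0.34, 1.35, 0.08])
 (np.float64(0.0), (3, 0.0014), [-0.13, 1.27, 1.32, 1.17, -0.13, 1.49, 0.17])
 (np.float64(0.0), (3, 0.0007), [-2.08, 1.2, 1.32, 2.24, 0.1, 0.45, -0.9])
 (np.float64(0.043), (3, 0.0), [-2.01, 1.46, 1.07, 2.22, -0.07, 0.31, -1.06])
 (np.float64(0.106), (6, 0.0), [-1.82, 1.46, 1.13, 1.91, -0.02, 0.45, -1.0])
-75
 (np.float64(0.0), (3, 0.0007), [-0.18, 1
[... 180 characters left out ...]
.44, 0.09])
 (np.float64(0.0), (3, 0.0007), [-2.03, 1.38, 1.32, 2.09, 0.09, 0.71, -0.95])
 (np.float64(0.043), (3, 0.0), [-2.0, 1.61, 1.11, 2.02, -0.08, 0.67, -1.1])
 (np.float64(0.138), (3, 0.0), [-1.8, 1.62, 1.18, 1.7, -0.02, 0.8, -1.05])
60
 (np.float64(0.0), (5, 0.0057), [1.03, 1.12, 0.39, 1.23, -1.1, 1.75, 0.77])
 (np.float64(0.0), (5, 0.0104), [0.97, 1.12, 0.22, 1.4, -1.1, 1.5, 0.81])
 (np.float64(0.002), (5, 0.0), [0.96, 0.86, 0.25, 1.35, -1.07, 1.66, 0.56])
 (np.float64(0.0), (5, 0.0018), [0.25, 0.71, -0.36, 2.17, -1.1, 1.07, 1.94])
 (np.float64(0.0), (5, 0.0141), [0.33, 1.08, -0.48, 2.15, -1.1, 0.78, 2.18])
 (np.float64(0.0), (5, 0.0019), [0.15, 1.1, -0.47, 1.85, -1.07, 0.86, 1.91])
```

Run:
```python
from rig import *
from pl import *
s=state();p0,R0=cur(s);q=np.array(s["qpos"]);al=-65
g1,G=pose(S,-47.1,12,al);pre=g1-G.as_matrix()[:,2]*.1
A=line(p0,R0,pre,G,n=10)
segs=[A,line(pre,G,g1,G),line(g1,G,g1+[0,0,.2],G),
     transit(S+[0,0,.2],fpt(-.085,.2),-47.1,FPS,12,-40,al,25),transit(fpt(-.085,.2),fpt(-.085,.042),FPS,FPS,-40,-40,al,5),transit(fpt(-.085,.042),fpt(.055,.042),FPS,FPS,-40,-40,al,5)]
for sg in segs:
    q,m,w=sim(q,*sg);k=kin2.fk(q);print(m,w,np.round(q,2),"elbow",np.round(k[3],2),"wrist",np.round(k[4],2))
show(p0,R0,*A)
```

```text
0.0 (3, 0.0009) [-0.16  1.54  1.32  0.98 -0.27  1.6   0.01] elbow [0.56 0.07 0.37] wrist [ 0.82 -0.2   0.3 ]
0.005 (3, 0.0) [-0.15  1.57  1.3   1.2  -0.29  1.36  0.05] elbow [0.56 0.07 0.35] wrist [ 0.74 -0.25  0.26]
0.0 (3, 0.0003) [-0.15  1.3   1.32  1.18 -0.07  1.47  0.15] elbow [0.53 0.06 0.5 ] wrist [ 0.74 -0.25  0.46]
0.0 (3, 0.0007) [-2.06  1.26  1.32  2.19  0.1   0.54 -0.92] elbow [-0.24  0.47  0.52] wrist [0.12 0.45 0.38]
0.044 (3, 0.0) [-2.02  1.51  1.09  2.16 -0.08  0.44 -1.07] elbow [-0.22  0.51  0.39] wrist [0.12 0.45 0.23]
0.173 (3, 0.0) [-1.82  1.52  1.15  1.85 -0.02  0.57 -1.02] elbow [-0.12  0.55  0.38] wrist [0.23 0.54 0.23]
[[0.041, -0.0, 0.048, 0.001, -0.145, 0.001], [0.083, -0.001, 0.095, 0.002, -0.289, 0.001], [0.124, -0.001, 0.143, 0.003, -0.434, 0.002], [0.165, -0.001, 0.191, 0.004, -0.578, 0.003], [0.207, -0.001, 0.238, 0.005, -0.723, 0.004]]
[[0.06, -0.0, 0.018, 0.001, -0.145, 0.001], [0.121, -0.001, 0.036, 0.002, -0.289, 0.001], [0.181, -0.001, 0.054, 0.003, -0.434, 0.002], [0.242, -0.001, 0.072, 0.004, -0.578, 0.003], [0.302, -0.001, 0.09, 0.005, -0.723, 0.004]]
```

Emit:
{"op": "apply_moves", "data": {"steps": [[0.055, 0, 0.03, 0, -0.145, 0], [0.1, 0, 0.07, 0, -0.29, 0], [0.14, 0, 0.12, 0, -0.434, 0], [0.175, 0, 0.18, 0.004, -0.578, 0.003], [0.207, 0, 0.238, 0.005, -0.723, 0.004]]}}

```text
time: 16.0
eef_pos: [0.5478, -0.4192, 0.2032]
tool_rot: [2.737, 1.184, -0.925]
wrist_force: [0.1, 0.5, -0.4]
grip_width: 1.004
gripper_force: 0.0
```

Emit:
{"op": "apply_moves", "data": {"steps": [[0.06, 0, 0.018, 0, -0.145, 0], [0.12, 0, 0.036, 0, -0.29, 0], [0.18, 0, 0.054, 0.003, -0.434, 0.002], [0.242, 0, 0.072, 0.004, -0.578, 0.003], [0.302, 0, 0.09, 0.005, -0.723, 0.004]]}}

```text
time: 16.5
eef_pos: [0.5717, -0.3829, 0.1563]
tool_rot: [2.225, 1.055, -1.555]
wrist_force: [0.2, -0.2, -0.3]
grip_width: 1.0
gripper_force: 0.0
```

Emit:
{"op": "apply_moves", "data": {"steps": [[0, 0, 0, 0, 0, 0], [0, 0, 0, 0, 0, 0], [0, 0, 0, 0, 0, 0], [0, 0, 0, 0, 0, 0]]}}

```text
time: 16.9
eef_pos: [0.5691, -0.3854, 0.1583]
tool_rot: [2.235, 1.05, -1.551]
wrist_force: [-0.4, -0.8, 0.2]
grip_width: 1.006
gripper_force: 0.0
```

```bash
cat > side.py <<'E'
from rig import *
from pl import *
s=state();d=snapshot("wrist");p,R=cur(s);al=-65
g1,G=pose(S,-47.1,12,al)
print("now",p,np.round(s["qpos"],2),"err deg",np.round(np.degrees((R.inv()*G).as_rotvec()),1),"to go mm (tool)",np.round(R.inv().apply(g1-p)*1e3,1))
cv2.imwrite("pics/side.png",d["pixels"])
# handle in the handle frame of the estimate: sections along hx
T,W=cloud(d,s);ps=np.radians(-47.1);x=np.array([np.cos(ps),np.sin(ps),0]);y=np.array([-np.sin(ps),np.cos(ps),0]);t=np.radians(12)
hx=np.sin(t)*x+np.cos(t)*K;hz=np.cross(hx,y);H=np.c_[(W-S)@hx,(W-S)@y,(W-S)@hz]
H=H[(abs(H[:,1])<.03)&(abs(H[:,2])<.03)]
for lo in np.arange(.06,.18,.015):
    q=H[(H[:,0]>lo)&(H[:,0]<lo+.015)]
    if len(q)>5:print(round(lo,3),len(q),np.round([np.median(q,0),*np.percentile(q,[2,98],axis=0)],4).tolist())
E
python3 side.py
```

```text
now [ 0.56907808 -0.38535967  0.15832242] [-0.15  1.52  1.29  0.98 -0.24  1.59 -0.01] err deg [-0.1 -0.2 -0.1] to go mm (tool) [-0.5  0.2 99. ]
0.06 837 [[0.0648, 0.0075, -0.0066], [0.0602, -0.0155, -0.0196], [0.0746, 0.0235, 0.0065]]
0.075 717 [[0.0829, 0.0095, -0.0017], [0.0753, 0.0021, -0.0127], [0.0896, 0.0121, 0.0092]]
0.09 794 [[0.0975, 0.0102, -0.0016], [0.0902, 0.0023, -0.0133], [0.1047, 0.0125, 0.0098]]
0.105 844 [[0.1125, 0.0103, -0.0016], [0.1053, 0.0026, -0.0138], [0.1196, 0.0128, 0.0104]]
0.12 819 [[0.1274, 0.0098, -0.0016], [0.1203, 0.0018, -0.0131], [0.1346, 0.0122, 0.0097]]
0.135 756 [[0.1423, 0.0089, -0.0015], [0.1352, 0.0019, -0.0123], [0.1497, 0.0113, 0.0084]]
0.15 673 [[0.1573, 0.0078, -0.0015], [0.1502, 0.0017, -0.0115], [0.1645, 0.0103, 0.0077]]
0.165 51 [[0.166, 0.0062, -0.0021], [0.165, 0.001, -0.0088], [0.1668, 0.0079, 0.005]]
```

Emit:
{"op": "apply_moves", "data": {"steps": [[0, 0.008, 0.06, 0, 0, 0], [0, 0.008, 0.16, 0, 0, 0], [0, 0.008, 0.28, 0, 0, 0], [0, 0.008, 0.4, 0, 0, 0], [0, 0.008, 0.485, 0, 0, 0]]}}

```text
time: 17.45
eef_pos: [0.4979, -0.4395, 0.1142]
tool_rot: [2.234, 1.053, -1.556]
wrist_force: [-0.9, 0.5, -0.1]
grip_width: 0.999
gripper_force: 0.0
```

Emit:
{"op": "apply_moves", "data": {"steps": [[0, 0, 0, 0, 0, 0], [0, 0, 0, 0, 0, 0], [0, 0, 0, 0, 0, 0]]}}

```text
time: 17.75
eef_pos: [0.5019, -0.4382, 0.1152]
tool_rot: [2.23, 1.057, -1.552]
wrist_force: [0.6, -0.0, -0.1]
grip_width: 1.001
gripper_force: 0.0
```

```bash
python3 side.py | head -5
```

```text
now [ 0.50186129 -0.43818184  0.11524206] [-0.14  1.56  1.27  1.19 -0.26  1.36  0.02] err deg [ 0.1 -0.1  0.1] to go mm (tool) [-3.7 -2.1  3.4]
0.06 1994 [[0.0653, 0.0076, -0.0046], [0.0603, -0.0092, -0.0195], [0.0748, 0.0235, 0.0068]]
0.075 1997 [[0.0828, 0.0095, -0.0016], [0.0753, 0.0026, -0.0126], [0.0897, 0.012, 0.0092]]
0.09 2208 [[0.0976, 0.0101, -0.0016], [0.0903, 0.0023, -0.0134], [0.1048, 0.0125, 0.0097]]
0.105 2322 [[0.1126, 0.0103, -0.0016], [0.1054, 0.0029, -0.0136], [0.1197, 0.0126, 0.0099]]
```

Emit:
{"op": "apply_moves", "data": {"steps": [[0, 0, 0, 0, 0, 0], [0, 0, 0, 0, 0, 0], [0, 0, 0, 0, 0, 0], [0, 0, 0, 0, 0, 0], [0, 0, 0, 0, 0, 0]], "jaw": 0, "grip_force": 100}}

```text
time: 18.3
eef_pos: [0.5013, -0.4387, 0.1148]
tool_rot: [2.229, 1.057, -1.553]
wrist_force: [2.1, -1.1, 0.5]
grip_width: 0.254
gripper_force: 97.5
```

Emit:
{"op": "apply_moves", "data": {"steps": [[0, 0, 0, 0, 0, 0], [0, 0, 0, 0, 0, 0], [0, 0, 0, 0, 0, 0], [0, 0, 0, 0, 0, 0], [0, 0, 0, 0, 0, 0]]}}

```text
time: 18.8
eef_pos: [0.501, -0.4386, 0.1149]
tool_rot: [2.23, 1.056, -1.553]
wrist_force: [2.9, -2.0, 0.2]
grip_width: 0.253
gripper_force: 97.8
```

```bash
cat >> pl.py <<'E'
def axle(p,R,ax,lean_off=0):
    "axle point, from the tool pose: ax is the axle in the tool frame"
    return p+R.apply(ax)
E
python3 - <<'E'
from rig import *
from pl import *
s=state();p,R=cur(s);q=np.array(s["qpos"]);pickle.dump((p,R.as_rotvec()),open("grasp2.pkl","wb"));print(p,s["wrist_force"],s["grip_width"])
# axle and handle axis in the tool frame, from seat corrected by the measured handle
t=np.radians(12);ps=np.radians(-47.1);x=np.array([np.cos(ps),np.sin(ps),0]);y=np.array([-np.sin(ps),np.cos(ps),0]);hx=np.sin(t)*x+np.cos(t)*K;hz=np.cross(hx,y)
seat=S+.0023*y-.0017*hz;seat[2]=.023
print("seat",seat,"axle in tool",R.inv().apply(seat-p),"hx,hy in tool",R.inv().apply(hx),R.inv().apply(y))
pickle.dump((R.inv().apply(seat-p),R.inv().apply(hx),R.inv().apply(y)),open("ax.pkl","wb"))
A=line(p,R,p+[0,0,.2],R,n=10);show(p,R,*A);q,m,w=sim(q,*A);print(m,w)
B=transit(seat+[0,0,.2],fpt(-.085,.2),-47.1,FPS,12,-40,-65,30);q,m,w=sim(q,*B);print(m,w,q)
show(p+[0,0,.2],R,*B)
E
```

```text
[ 0.50101169 -0.43860156  0.11485813] [ 2.90016564 -1.98924238  0.17897129] 0.2531751333018996
seat [ 0.49181679 -0.42015245  0.023     ] axle in tool [ 8.75949590e-02 -5.80323019e-05  3.44956879e-02] hx,hy in tool [-0.90600112 -0.00190756 -0.423271  ] [ 0.4232697   0.00105869 -0.90600311]
[[-0.089, -0.021, -0.041, 0.0, 0.0, 0.0], [-0.177, -0.042, -0.083, 0.0, 0.0, 0.0], [-0.266, -0.063, -0.124, 0.0, 0.0, 0.0], [-0.354, -0.084, -0.166, 0.0, 0.0, 0.0], [-0.443, -0.105, -0.207, 0.0, 0.0, 0.0]]
[[-0.089, -0.021, -0.041, 0.0, 0.0, 0.0], [-0.177, -0.042, -0.083, 0.0, 0.0, 0.0], [-0.266, -0.063, -0.124, 0.0, 0.0, 0.0], [-0.354, -0.084, -0.166, 0.0, 0.0, 0.0], [-0.443, -0.105, -0.207, 0.0, 0.0, 0.0]]
0.0 (3, 0.0001)
0.0 (3, 0.0007) [-2.06426107  1.26231544  1.32        2.1866803   0.09906161  0.53949228
 -0.92509555]
[[0.056, -0.053, -0.123, -0.071, -0.013, 0.012], [0.128, -0.11, -0.243, -0.143, -0.023, 0.021], [0.199, -0.173, -0.358, -0.216, -0.032, 0.029], [0.269, -0.242, -0.469, -0.288, -0.038, 0.038], [0.339, -0.315, -0.574, -0.361, -0.043, 0.046]]
[[0.063, -0.049, -0.12, -0.073, -0.003
[... 429 characters left out ...]
]]
[[0.048, -0.043, -0.111, -0.071, 0.016, 0.009], [0.095, -0.09, -0.218, -0.141, 0.034, 0.019], [0.139, -0.142, -0.323, -0.211, 0.053, 0.029], [0.18, -0.199, -0.424, -0.28, 0.075, 0.039], [0.22, -0.26, -0.522, -0.349, 0.098, 0.049]]
[[0.043, -0.039, -0.105, -0.068, 0.025, 0.011], [0.083, -0.082, -0.208, -0.135, 0.051, 0.022], [0.12, -0.129, -0.308, -0.202, 0.08, 0.033], [0.155, -0.181, -0.405, -0.268, 0.11, 0.045], [0.187, -0.236, -0.499, -0.333, 0.141, 0.056]]
[[0.038, -0.035, -0.099, -0.064, 0.033, 0.013], [0.073, -0.074, -0.197, -0.127, 0.068, 0.026], [0.104, -0.116, -0.292, -0.189, 0.104, 0.039], [0.133, -0.162, -0.385, -0.25, 0.142, 0.053], [0.159, -0.212, -0.475, -0.31, 0.182, 0.067]]
```

Emit:
{"op": "apply_moves", "data": {"steps": [[-0.045, -0.01, -0.02, 0, 0, 0], [-0.13, -0.03, -0.06, 0, 0, 0], [-0.23, -0.054, -0.108, 0, 0, 0], [-0.335, -0.08, -0.157, 0, 0, 0], [-0.443, -0.105, -0.207, 0, 0, 0]]}}

```text
time: 19.3
eef_pos: [0.4995, -0.4379, 0.2169]
tool_rot: [2.233, 1.054, -1.556]
wrist_force: [-0.7, -0.3, -1.3]
grip_width: 0.252
gripper_force: 97.6
```

Emit:
{"op": "apply_moves", "data": {"steps": [[-0.09, -0.02, -0.04, 0, 0, 0], [-0.177, -0.042, -0.083, 0, 0, 0], [-0.266, -0.063, -0.124, 0, 0, 0], [-0.354, -0.084, -0.166, 0, 0, 0], [-0.443, -0.105, -0.207, 0, 0, 0]]}}

```text
time: 19.8
eef_pos: [0.5006, -0.4383, 0.3162]
tool_rot: [2.231, 1.056, -1.555]
wrist_force: [0.4, 0.6, -1.3]
grip_width: 0.254
gripper_force: 97.6
```

Emit:
{"op": "apply_moves", "data": {"steps": [[0.056, -0.053, -0.123, -0.071, -0.013, 0.012], [0.128, -0.11, -0.243, -0.143, -0.023, 0.021], [0.2, -0.173, -0.358, -0.216, -0.032, 0.029], [0.27, -0.242, -0.469, -0.288, -0.038, 0.038], [0.34, -0.315, -0.574, -0.361, -0.043, 0.046]]}}

```text
time: 20.3
eef_pos: [0.5548, -0.2997, 0.3159]
tool_rot: [2.013, 1.142, -1.327]
wrist_force: [0.3, 0.3, -0.5]
grip_width: 0.253
gripper_force: 97.9
```

Emit:
{"op": "apply_moves", "data": {"steps": [[0.063, -0.049, -0.12, -0.073, -0.003, 0.009], [0.125, -0.104, -0.237, -0.145, -0.003, 0.017], [0.185, -0.165, -0.349, -0.218, -0.002, 0.026], [0.245, -0.23, -0.456, -0.291, 0, 0.034], [0.303, -0.3, -0.56, -0.363, 0.005, 0.042]]}}

```text
time: 20.8
eef_pos: [0.5734, -0.1602, 0.3118]
tool_rot: [1.82, 1.218, -1.076]
wrist_force: [-0.0, 1.1, -0.6]
grip_width: 0.252
gripper_force: 97.9
```

Emit:
{"op": "apply_moves", "data": {"steps": [[0.055, -0.046, -0.116, -0.072, 0.007, 0.009], [0.11, -0.098, -0.228, -0.145, 0.015, 0.018], [0.16, -0.154, -0.336, -0.216, 0.026, 0.026], [0.21, -0.216, -0.44, -0.288, 0.038, 0.035], [0.258, -0.282, -0.542, -0.36, 0.052, 0.044]]}}

```text
time: 21.3
eef_pos: [0.5596, -0.0284, 0.3056]
tool_rot: [1.645, 1.287, -0.805]
wrist_force: [-0.0, -1.0, -1.0]
grip_width: 0.251
gripper_force: 97.9
```

Emit:
{"op": "apply_moves", "data": {"steps": [[0.048, -0.043, -0.11, -0.07, 0.016, 0.009], [0.095, -0.09, -0.218, -0.14, 0.034, 0.019], [0.14, -0.142, -0.323, -0.21, 0.053, 0.029], [0.18, -0.2, -0.424, -0.28, 0.075, 0.039], [0.22, -0.26, -0.522, -0.35, 0.098, 0.049]]}}

```text
time: 21.8
eef_pos: [0.5182, 0.0888, 0.2971]
tool_rot: [1.486, 1.35, -0.519]
wrist_force: [-0.1, 0.7, -1.6]
grip_width: 0.253
gripper_force: 97.9
```

Emit:
{"op": "apply_moves", "data": {"steps": [[0.043, -0.039, -0.105, -0.068, 0.025, 0.011], [0.083, -0.082, -0.208, -0.135, 0.051, 0.022], [0.12, -0.129, -0.308, -0.2, 0.08, 0.033], [0.155, -0.18, -0.405, -0.268, 0.11, 0.045], [0.187, -0.236, -0.5, -0.333, 0.14, 0.056]]}}

```text
time: 22.3
eef_pos: [0.4553, 0.1867, 0.2865]
tool_rot: [1.341, 1.409, -0.225]
wrist_force: [0.5, -0.2, -1.6]
grip_width: 0.252
gripper_force: 98.0
```

Emit:
{"op": "apply_moves", "data": {"steps": [[0.038, -0.035, -0.1, -0.064, 0.033, 0.013], [0.073, -0.074, -0.197, -0.127, 0.068, 0.026], [0.104, -0.116, -0.292, -0.19, 0.104, 0.039], [0.133, -0.162, -0.385, -0.25, 0.142, 0.053], [0.16, -0.212, -0.475, -0.31, 0.18, 0.067]]}}

```text
time: 22.8
eef_pos: [0.3777, 0.2621, 0.2737]
tool_rot: [1.208, 1.465, 0.077]
wrist_force: [0.2, 0.5, -0.7]
grip_width: 0.252
gripper_force: 98.0
```

Emit:
{"op": "apply_moves", "data": {"steps": [[0, 0, 0, 0, 0, 0], [0, 0, 0, 0, 0, 0], [0, 0, 0, 0, 0, 0], [0, 0, 0, 0, 0, 0]]}}

```text
time: 23.2
eef_pos: [0.3788, 0.2604, 0.2737]
tool_rot: [1.212, 1.462, 0.073]
wrist_force: [0.1, -0.2, -2.3]
grip_width: 0.254
gripper_force: 97.9
```

```bash
cat > fs.py <<'E'
from rig import *
from pl import *
def where():
    s=state();p,R=cur(s);a,hx,hy=pickle.load(open("ax.pkl","rb"));c,sn=np.cos(np.radians(FPS)),np.sin(np.radians(FPS));M=np.array([[c,sn,0],[-sn,c,0],[0,0,1]])
    A=M@(p+R.apply(a)-F);H=M@R.apply(hx);Y_=M@R.apply(hy)
    print("t",s["time"],"axle in feeder mm",np.round(A*1e3,1),"hx",np.round(H,3),"lean",np.round(np.degrees(np.arctan2(-H[0],H[2])),1),"hy",np.round(Y_,3),"q",np.round(s["qpos"],2),"f",np.round(M@s["wrist_force"],1),s["grip_width"])
    return s,p,R,A,M
E
python3 - <<'E'
from fs import *
s,p,R,A,M=where()
d=snapshot("wrist");cv2.imwrite("pics/w5.png",d["pixels"]);pickle.dump(d,open("w5.pkl","wb"))
d=snapshot("top");cv2.imwrite("pics/t5.png",d["pixels"]);pickle.dump(d,open("t5.pkl","wb"))
E
```

```text
t 23.2 axle in feeder mm [-86.   -2.2 201.7] hx [-0.644  0.004  0.765] lean 40.1 hy [ 0.004  1.    -0.002] q [-2.06  1.25  1.31  2.18  0.14  0.55 -0.96] f [-0.1 -0.2 -2.3] 0.2538241823905291
```

View pics/w5.png

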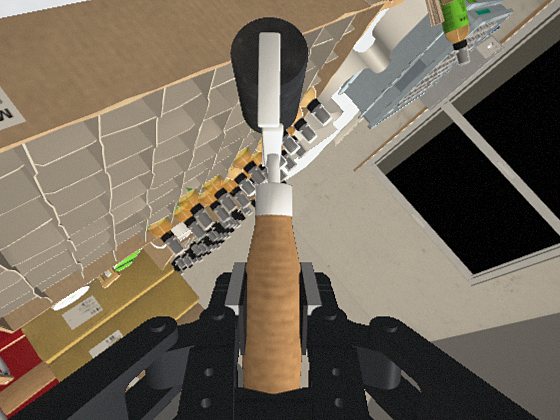

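The wrist view shows the hand roller held straight, with the rubber roller at (270,75), leaning 40 degrees. I'll refine the feeder pose from the ridges in the earlier wrist view wr3.

Run:
```python
from pl import *
c,sn=np.cos(np.radians(FPS)),np.sin(np.radians(FPS));M=np.array([[c,sn,0],[-sn,c,0],[0,0,1]])
for n in("wr3","t5"):
    d=load(n);z=d["z_map"];vv,uu=np.mgrid[0:z.shape[0],0:z.shape[1]];R_=cv2.Rodrigues(np.array(d["rvec"]))[0]
    ray=np.linalg.inv(d["intrinsics"])@np.stack([uu.ravel(),vv.ravel(),np.ones(uu.size)])
    W=(R_.T@(ray*z.ravel()-np.ravel(d["tvec"])[:,None])).T;H=(W-F)@M.T
    hsv=cv2.cvtColor(d["pixels"],cv2.COLOR_BGR2HSV).reshape(-1,3).astype(int)
    o=(hsv[:,0]>5)&(hsv[:,0]<20)&(hsv[:,1]>150)&(hsv[:,2]>120)&(abs(H[:,1])<.05)&(H[:,2]<.03)&(H[:,2]>0)
    for a,b in((-.1,-.07),(.055,.095)):
        q=H[o&(H[:,0]>a)&(H[:,0]<b)]
        if len(q)>15:
            k=np.polyfit(q[:,1],q[:,0],1);print(n,"ridge",len(q),"x mid",k[1]*1e3,"slope deg",-np.degrees(k[0]),"y",np.percentile(q[:,1],[2,98])*1e3,"z",np.median(q[:,2])*1e3)
    r=H[(abs(H[:,1])<.06)&(H[:,0]>-.06)&(H[:,0]<.036)&(H[:,2]>.03)&(H[:,2]<.08)]
    if len(r)>50:
        t=r[r[:,2]>.066];print(n,"roll y",np.percentile(r[:,1],[2,98])*1e3,"x mid of top",np.median(t[:,0])*1e3,"x range",np.percentile(r[:,0],[2,98])*1e3)
    h=H[(H[:,2]>.155)&(H[:,2]<.168)&(abs(H[:,1])<.09)&(H[:,0]>0)&(H[:,0]<.17)]
    if len(h)>50:print(n,"head x",np.percentile(h[:,0],[1,99])*1e3,"y",np.percentile(h[:,1],[1,99])*1e3)
    b=H[(abs(H[:,2]-.01)<.004)&(H[:,0]<.03)&(H[:,0]>-.14)&(abs(H[:,1])<.09)];print(n,"base x min, y",np.percentile(b[:,0],.5)*1e3,np.percentile(b[:,1],[.5,99.5])*1e3)
```

```text
wr3 ridge 334 x mid -82.2484610460946 slope deg -0.10693990833565041 y [-35.65080162  41.9243124 ] z 11.646802132439738
wr3 ridge 229 x mid 77.58802953984954 slope deg -0.13156046257022527 y [-36.2748794   41.12189575] z 11.718052950283207
wr3 roll y [-32.48864479  38.43974195] x mid of top -5.701033624914494 x range [-33.50464365  16.25719184]
wr3 head x [ 42.03214621 147.56190435] y [-56.3855727   58.07355038]
wr3 base x min, y -116.63608876819164 [-62.86166319  69.67197029]
t5 ridge 29 x mid -82.17486362666185 slope deg 0.6855587630617358 y [-33.56477486  13.51074294] z 10.918014853633943
t5 roll y [-33.9271974   38.08943204] x mid of top -4.189988817289577 x range [-33.54374493  22.87435331]
t5 head x [ 42.17118862 149.99123434] y [-58.59020402  61.51879851]
t5 base x min, y -117.34616666618679 [-64.04131581  68.86985295]
```

```bash
sed -i 's/^K=np.array.*/K=np.array([0,0,1.]);S=np.array([.489,-.4205,.023]);F=np.array([.4911+.0027*.799-.003*.601,.3545+.0027*.601+.003*.799,0]);FPS=36.95/' pl.py
cat > go.py <<'E'
from fs import *
import sys
x,y,z,n=[float(v) for v in sys.argv[1:5]]
s,p,R,A,M=where();D=M.T@(np.array([x,y,z])/1e3-A);P,Q=line(p,R,p+D,R,n=int(n));print(sim(np.array(s["qpos"]),P,Q)[1:]);show(p,R,P,Q)
E
python3 go.py -82 0 42 10; python3 -c "
from h import *
d=load('t5');cv2.imwrite('pics/t5c.png',crop(d,60,170,180,130,4))"
```

```text
t 23.3 axle in feeder mm [-88.8  -5.2 201.5] hx [-0.644  0.004  0.765] lean 40.1 hy [ 0.004  1.    -0.002] q [-2.06  1.25  1.31  2.18  0.14  0.55 -0.96] f [ 0.2  0.1 -1.1] 0.2542747955446597
(np.float64(0.036), (3, 0.0))
[[0.059, -0.049, 0.024, 0.0, 0.0, 0.0], [0.117, -0.097, 0.048, 0.0, 0.0, 0.0], [0.176, -0.146, 0.073, 0.0, 0.0, 0.0], [0.234, -0.194, 0.097, 0.0, 0.0, 0.0], [0.293, -0.243, 0.121, 0.0, 0.0, 0.0]]
[[0.059, -0.049, 0.024, 0.0, 0.0, 0.0], [0.117, -0.097, 0.048, 0.0, 0.0, 0.0], [0.176, -0.146, 0.073, 0.0, 0.0, 0.0], [0.234, -0.194, 0.097, 0.0, 0.0, 0.0], [0.293, -0.243, 0.121, 0.0, 0.0, 0.0]]
```

Emit:
{"op": "apply_moves", "data": {"steps": [[0.059, -0.049, 0.024, 0, 0, 0], [0.117, -0.097, 0.048, 0, 0, 0], [0.176, -0.146, 0.073, 0, 0, 0], [0.234, -0.194, 0.097, 0, 0, 0], [0.293, -0.243, 0.121, 0, 0, 0]]}}

```text
time: 23.8
eef_pos: [0.3793, 0.265, 0.1918]
tool_rot: [1.209, 1.464, 0.073]
wrist_force: [0.4, -0.6, -1.6]
grip_width: 0.255
gripper_force: 97.9
```

Emit:
{"op": "apply_moves", "data": {"steps": [[0.059, -0.049, 0.024, 0, 0, 0], [0.117, -0.097, 0.048, 0, 0, 0], [0.176, -0.146, 0.073, 0, 0, 0], [0.234, -0.194, 0.097, 0, 0, 0], [0.293, -0.243, 0.121, 0, 0, 0]]}}

```text
time: 24.3
eef_pos: [0.3804, 0.2694, 0.1125]
tool_rot: [1.21, 1.464, 0.074]
wrist_force: [-0.5, 0.0, -1.3]
grip_width: 0.251
gripper_force: 97.9
```

Emit:
{"op": "apply_moves", "data": {"steps": [[0, 0, 0, 0, 0, 0], [0, 0, 0, 0, 0, 0], [0, 0, 0, 0, 0, 0], [0, 0, 0, 0, 0, 0]]}}

```text
time: 24.7
eef_pos: [0.3804, 0.2692, 0.1145]
tool_rot: [1.211, 1.463, 0.075]
wrist_force: [-0.5, 0.2, -1.5]
grip_width: 0.252
gripper_force: 97.9
```

```bash
python3 go.py -57 0 43 5
python3 - <<'E'
from fs import *
d=snapshot("top");cv2.imwrite("pics/t6c.png",crop(d,60,170,180,130,4));d=snapshot("scene");cv2.imwrite("pics/s6c.png",crop(d,150,240,160,120,5))
E
```

```text
t 24.7 axle in feeder mm [-82.    0.9  42.5] hx [-0.644  0.003  0.765] lean 40.1 hy [ 0.003  1.    -0.002] q [-2.01  1.5   1.08  2.13 -0.03  0.46 -1.11] f [-0.2  0.5 -1.5] 0.2520303883358542
(np.float64(0.23), (3, 0.0))
[[0.014, 0.02, 0.007, 0.0, 0.0, 0.0], [0.028, 0.039, 0.015, 0.0, 0.0, 0.0], [0.042, 0.059, 0.022, 0.0, 0.0, 0.0], [0.056, 0.078, 0.03, 0.0, 0.0, 0.0], [0.069, 0.098, 0.037, 0.0, 0.0, 0.0]]
```

View pics/t6c.png

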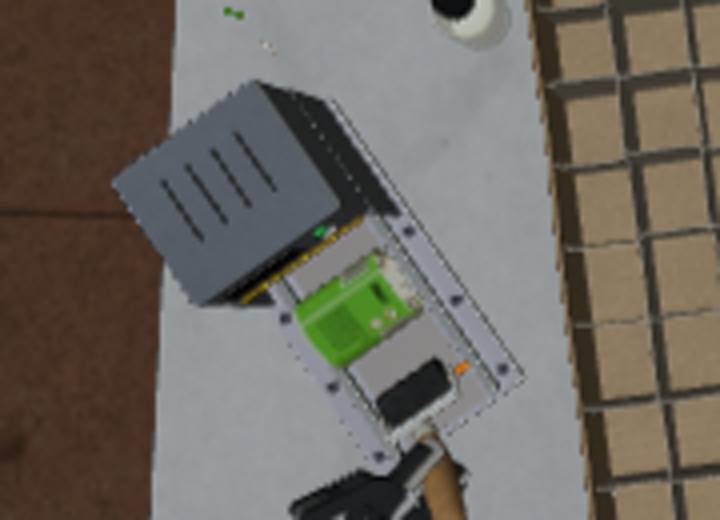

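The top view shows the roller centred between the guides, square behind the roll at (415,390) in the crop, with the gripper well clear. Next I'll compute the push direction.

Run:
```python
from fs import *
s,p,R,A,M=where();print("per 10 mm of feeder x:",R.inv().apply(M.T@[.01,0,0])/.2,"y",R.inv().apply(M.T@[0,.01,0])/.2,"z",R.inv().apply(M.T@[0,0,.01])/.2)
q=np.array(s["qpos"])
P,Q=line(p,R,p+M.T@[.135,0,0],R,n=20);print(sim(q,P,Q))
```

```text
t 24.8 axle in feeder mm [-82.1   1.   42.2] hx [-0.644  0.003  0.765] lean 40.1 hy [ 0.003  1.    -0.002] q [-2.01  1.5   1.08  2.13 -0.03  0.46 -1.11] f [-0.   0.7 -2.2] 0.2558035985062319
per 10 mm of feeder x: [0.02915844 0.03830356 0.01351379] y [ 2.10230437e-02  1.59462006e-06 -4.53655335e-02] z [-0.03475366  0.03213778 -0.01610422]
(array([-1.81405055,  1.50839108,  1.12894831,  1.82818621,  0.01547965,
        0.58792113, -1.0571329 ]), np.float64(0.191), (3, 0.0))
```

Emit:
{"op": "apply_moves", "data": {"steps": [[0.014, 0.018, 0.007, 0, 0, 0], [0.028, 0.037, 0.014, 0, 0, 0], [0.042, 0.055, 0.022, 0, 0, 0], [0.055, 0.074, 0.03, 0, 0, 0], [0.068, 0.092, 0.037, 0, 0, 0]]}}

```text
time: 25.3
eef_pos: [0.4006, 0.283, 0.1138]
tool_rot: [1.21, 1.463, 0.074]
wrist_force: [1.5, -0.1, -1.6]
grip_width: 0.253
gripper_force: 97.9
```

Emit:
{"op": "apply_moves", "data": {"steps": [[0.012, 0.015, 0.005, 0, 0, 0], [0.023, 0.031, 0.011, 0, 0, 0], [0.035, 0.046, 0.016, 0, 0, 0], [0.047, 0.061, 0.022, 0, 0, 0], [0.058, 0.077, 0.027, 0, 0, 0]]}}

```text
time: 25.8
eef_pos: [0.4164, 0.295, 0.1138]
tool_rot: [1.21, 1.464, 0.074]
wrist_force: [-0.4, -0.2, -1.0]
grip_width: 0.251
gripper_force: 97.9
```

```bash
cat > look.py <<'E'
from fs import *
s,p,R,A,M=where();d=snapshot("top");z=d["z_map"];vv,uu=np.mgrid[0:z.shape[0],0:z.shape[1]];R_=cv2.Rodrigues(np.array(d["rvec"]))[0]
ray=np.linalg.inv(d["intrinsics"])@np.stack([uu.ravel(),vv.ravel(),np.ones(uu.size)])
H=((R_.T@(ray*z.ravel()-np.ravel(d["tvec"])[:,None])).T-F)@M.T
g=(abs(H[:,1])<.04)&(H[:,2]>.05)&(H[:,2]<.08)&(H[:,0]<.036)&(H[:,0]>A[0]+.02);t=H[g&(H[:,2]>.066)]
print("roll n",g.sum(),"top x",np.round(np.median(t[:,0])*1e3,1) if len(t) else None,"x range",np.round(np.percentile(H[g][:,0],[2,98])*1e3,1) if g.sum() else None)
cv2.imwrite("pics/look%.1f.png"%s["time"],crop(d,60,170,180,130,4))
E
python3 look.py
```

```text
t 25.8 axle in feeder mm [-37.8  -0.1  41.7] hx [-0.644  0.004  0.765] lean 40.1 hy [ 0.003  1.    -0.002] q [-1.94  1.5   1.1   2.04 -0.01  0.49 -1.09] f [-0.4  0.1 -1. ] 0.2509129078726564
roll n 421 top x 4.1 x range [-16.6  31.1]
```

Emit:
{"op": "apply_moves", "data": {"steps": [[0.012, 0.015, 0.005, 0, 0, 0], [0.023, 0.031, 0.011, 0, 0, 0], [0.035, 0.046, 0.016, 0, 0, 0], [0.047, 0.061, 0.022, 0, 0, 0], [0.058, 0.077, 0.027, 0, 0, 0]]}}

```text
time: 26.35
eef_pos: [0.4325, 0.3071, 0.1139]
tool_rot: [1.21, 1.463, 0.074]
wrist_force: [0.0, -0.8, -2.1]
grip_width: 0.253
gripper_force: 97.9
```

Emit:
{"op": "apply_moves", "data": {"steps": [[0.012, 0.015, 0.005, 0, 0, 0], [0.023, 0.031, 0.011, 0, 0, 0], [0.035, 0.046, 0.016, 0, 0, 0], [0.047, 0.061, 0.022, 0, 0, 0], [0.058, 0.077, 0.027, 0, 0, 0]]}}

```text
time: 26.85
eef_pos: [0.4484, 0.3191, 0.114]
tool_rot: [1.21, 1.464, 0.074]
wrist_force: [-0.5, -0.1, -0.8]
grip_width: 0.254
gripper_force: 97.9
```

Emit:
{"op": "apply_moves", "data": {"steps": [[0.012, 0.015, 0.005, 0, 0, 0], [0.023, 0.031, 0.011, 0, 0, 0], [0.035, 0.046, 0.016, 0, 0, 0], [0.047, 0.061, 0.022, 0, 0, 0], [0.058, 0.077, 0.027, 0, 0, 0]]}}

```text
time: 27.35
eef_pos: [0.4643, 0.3308, 0.1141]
tool_rot: [1.21, 1.463, 0.073]
wrist_force: [-0.8, -0.3, -0.6]
grip_width: 0.253
gripper_force: 97.9
```

```bash
python3 look.py
```

```text
t 27.35 axle in feeder mm [22.  -0.4 42. ] hx [-0.643  0.004  0.765] lean 40.0 hy [ 0.003  1.    -0.003] q [-1.85  1.51  1.12  1.9   0.01  0.55 -1.07] f [-0.8  0.3 -0.6] 0.2531174202473543
roll n 0 top x None x range None
```

Emit:
{"op": "apply_moves", "data": {"steps": [[0.006, 0.008, 0.003, 0, 0, 0], [0.012, 0.015, 0.005, 0, 0, 0], [0.017, 0.023, 0.008, 0, 0, 0], [0.023, 0.031, 0.011, 0, 0, 0], [0.029, 0.038, 0.0135, 0, 0, 0]]}}

```text
time: 27.9
eef_pos: [0.4723, 0.3372, 0.1141]
tool_rot: [1.21, 1.464, 0.074]
wrist_force: [0.5, 0.5, -1.5]
grip_width: 0.252
gripper_force: 97.9
```

Emit:
{"op": "apply_moves", "data": {"steps": [[0.006, 0.008, 0.003, 0, 0, 0], [0.012, 0.015, 0.005, 0, 0, 0], [0.017, 0.023, 0.008, 0, 0, 0], [0.023, 0.031, 0.011, 0, 0, 0], [0.029, 0.038, 0.0135, 0, 0, 0]]}}

```text
time: 28.4
eef_pos: [0.4802, 0.343, 0.1141]
tool_rot: [1.21, 1.463, 0.074]
wrist_force: [-0.1, -0.9, -2.2]
grip_width: 0.255
gripper_force: 97.9
```

Emit:
{"op": "apply_moves", "data": {"steps": [[0.006, 0.008, 0.003, 0, 0, 0], [0.012, 0.015, 0.005, 0, 0, 0], [0.017, 0.023, 0.008, 0, 0, 0], [0.023, 0.031, 0.011, 0, 0, 0], [0.029, 0.038, 0.0135, 0, 0, 0]]}}

```text
time: 28.9
eef_pos: [0.4878, 0.3482, 0.114]
tool_rot: [1.211, 1.463, 0.072]
wrist_force: [-2.6, -0.6, -1.0]
grip_width: 0.253
gripper_force: 97.8
```

```bash
python3 look.py; ls -t pics|head -1; cp pics/$(ls -t pics|head -1) pics/press.png
```

```text
t 28.9 axle in feeder mm [51.1 -0.7 41.9] hx [-0.643  0.005  0.766] lean 40.0 hy [ 0.004  1.    -0.003] q [-1.81  1.51  1.13  1.83  0.02  0.59 -1.05] f [-2.5  1.1 -1. ] 0.25275990585086616
roll n 0 top x None x range None
look28.9.png
```

View pics/press.png

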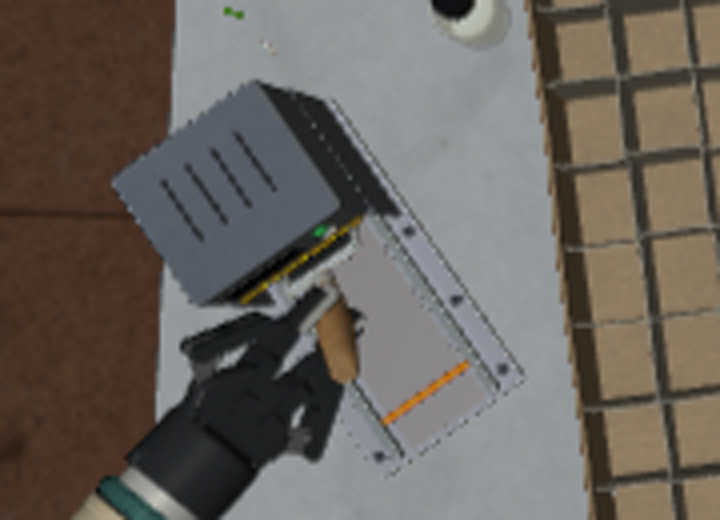

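The top view shows the roller just inside the tunnel, clear of the grey head, with the label roll ahead of it. The force is about 2 N. I'll press 2 mm further and hold.

Emit:
{"op": "apply_moves", "data": {"steps": [[0.003, 0.004, 0.001, 0, 0, 0], [0.006, 0.008, 0.003, 0, 0, 0], [0.006, 0.008, 0.003, 0, 0, 0], [0.006, 0.008, 0.003, 0, 0, 0], [0.006, 0.008, 0.003, 0, 0, 0]]}}

```text
time: 29.45
eef_pos: [0.4897, 0.3501, 0.114]
tool_rot: [1.21, 1.464, 0.074]
wrist_force: [-1.4, -1.0, -2.1]
grip_width: 0.252
gripper_force: 97.8
```

Emit:
{"op": "apply_moves", "data": {"steps": [[0, 0, 0, 0, 0, 0], [0, 0, 0, 0, 0, 0], [0, 0, 0, 0, 0, 0], [0, 0, 0, 0, 0, 0], [0, 0, 0, 0, 0, 0]]}}

```text
time: 29.95
eef_pos: [0.4897, 0.3501, 0.1141]
tool_rot: [1.21, 1.463, 0.074]
wrist_force: [-1.3, -1.9, -1.9]
grip_width: 0.252
gripper_force: 97.8
```

Emit:
{"op": "apply_moves", "data": {"steps": [[0, 0, 0, 0, 0, 0], [0, 0, 0, 0, 0, 0], [0, 0, 0, 0, 0, 0], [0, 0, 0, 0, 0, 0], [0, 0, 0, 0, 0, 0]]}}

```text
time: 30.45
eef_pos: [0.4898, 0.3501, 0.1141]
tool_rot: [1.21, 1.463, 0.074]
wrist_force: [-1.7, -0.6, -0.8]
grip_width: 0.253
gripper_force: 97.7
```

Run:
```python
from fs import *
fs_=[]
for i in range(8):
    s=state();snapshot("top");fs_.append(s["wrist_force"])
s,p,R,A,M=where();print(np.round(M@np.mean(fs_,0),2))
```

```text
t 30.85 axle in feeder mm [53.9 -0.2 42. ] hx [-0.644  0.003  0.765] lean 40.1 hy [ 0.003  1.    -0.002] q [-1.81  1.51  1.13  1.83  0.02  0.59 -1.05] f [-1.5 -0.5 -1.8] 0.25013872072200904
[-1.64 -0.02 -1.46]
```

Emit:
{"op": "apply_moves", "data": {"steps": [[-0.006, -0.008, -0.003, 0, 0, 0], [-0.012, -0.015, -0.005, 0, 0, 0], [-0.017, -0.023, -0.008, 0, 0, 0], [-0.023, -0.031, -0.011, 0, 0, 0], [-0.029, -0.038, -0.0135, 0, 0, 0]]}}

```text
time: 31.35
eef_pos: [0.4817, 0.3442, 0.1141]
tool_rot: [1.21, 1.464, 0.074]
wrist_force: [-0.1, 0.7, -0.6]
grip_width: 0.256
gripper_force: 97.9
```

Emit:
{"op": "apply_moves", "data": {"steps": [[-0.006, -0.008, -0.003, 0, 0, 0], [-0.012, -0.015, -0.005, 0, 0, 0], [-0.017, -0.023, -0.008, 0, 0, 0], [-0.023, -0.031, -0.011, 0, 0, 0], [-0.029, -0.038, -0.0135, 0, 0, 0]]}}

```text
time: 31.85
eef_pos: [0.4737, 0.338, 0.1141]
tool_rot: [1.21, 1.463, 0.074]
wrist_force: [0.5, -0.7, -1.5]
grip_width: 0.25
gripper_force: 97.9
```

Emit:
{"op": "apply_moves", "data": {"steps": [[-0.029, -0.038, -0.0135, 0, 0, 0], [-0.07, -0.092, -0.032, 0, 0, 0], [-0.117, -0.153, -0.054, 0, 0, 0], [-0.175, -0.23, -0.081, 0, 0, 0], [-0.233, -0.306, -0.108, 0, 0, 0]]}}

```text
time: 32.35
eef_pos: [0.409, 0.2892, 0.1143]
tool_rot: [1.21, 1.463, 0.074]
wrist_force: [0.7, 0.9, -2.6]
grip_width: 0.251
gripper_force: 97.9
```

```bash
python3 go.py -85 0 200 5
python3 - <<'E'
from fs import *
s,p,R,A,M=where();g,rv=pickle.load(open("grasp2.pkl","rb"))
d=snapshot("scene");pickle.dump(d,open("s7.pkl","wb"));cv2.imwrite("pics/s7.png",crop(d,150,240,160,120,5))
# head window: roll end seen? reverse transit rows from the axle above track start
seat=np.array([.49181679,-.42015245,.023])
p0,R0=pose(fpt(-.085,.2),FPS,-40,-65)
B=transit(fpt(-.085,.2),seat+[0,0,.2],FPS,-47.1,-40,12,-65,30)
D=(g+[0,0,.2])-B[0][-1];print("end corr",D)
B=([x+D*(i+1)/30 for i,x in enumerate(B[0])],B[1]);D0=M.T@(np.array([-.085,0,.2])-A);
print("start mismatch mm",(p+D0-p0)*1e3);P=[p+D0*(i+1)/5 for i in range(5)]
q,m,w=sim(np.array(s["qpos"]),P,[R]*5);print(m,w);print(sim(q,*B));show(p+D0,R,*B)
E
```

```text
t 32.35 axle in feeder mm [-47.2  -0.4  42.2] hx [-0.644  0.004  0.765] lean 40.1 hy [ 0.003  1.    -0.002] q [-1.95  1.5   1.1   2.06 -0.02  0.49 -1.1 ] f [ 1.1  0.4 -2.6] 0.2512805197658846
(np.float64(0.015), (3, 0.0))
[[-0.132, 0.072, -0.061, 0.0, 0.0, 0.0], [-0.263, 0.145, -0.123, 0.0, 0.0, 0.0], [-0.395, 0.217, -0.184, 0.0, 0.0, 0.0], [-0.526, 0.29, -0.245, 0.0, 0.0, 0.0], [-0.658, 0.362, -0.306, 0.0, 0.0, 0.0]]
t 32.35 axle in feeder mm [-47.2  -0.4  42.2] hx [-0.644  0.004  0.765] lean 40.1 hy [ 0.003  1.    -0.002] q [-1.95  1.5   1.1   2.06 -0.02  0.49 -1.1 ] f [ 1.1  0.4 -2.6] 0.2512805197658846
end corr [ 0.0008317   0.00120192 -0.00264956]
start mismatch mm [ 0.36183768  2.49671345 -1.93871473]
0.015 (3, 0.0)
(array([-0.09708173,  1.17923127,  1.03232788,  1.16647842,  0.17294452,
        1.49456187, -0.05337885]), np.float64(0.017), (3, 0.0))
[[-0.052, 0.027, 0.099, 0.06, -0.035, -0.014], [-0.093, 0.052, 0.196, 0.121, -0.073, -0.028], [-0.136, 0.073, 0.295, 0.183, -0.11, -0.041], [-0.183, 0.09, 0.395, 0.246, -0.144, -0.054], [-0.234, 0.102, 0.495, 0.31, -0.178, -0.066]]
[... 462 characters left out ...]
49]]
[[-0.051, 0.037, 0.114, 0.071, -0.014, -0.009], [-0.103, 0.069, 0.231, 0.143, -0.026, -0.018], [-0.158, 0.095, 0.349, 0.215, -0.037, -0.027], [-0.215, 0.115, 0.47, 0.287, -0.046, -0.036], [-0.274, 0.129, 0.593, 0.359, -0.052, -0.044]]
[[-0.057, 0.04, 0.12, 0.073, -0.005, -0.009], [-0.115, 0.075, 0.242, 0.145, -0.008, -0.017], [-0.174, 0.103, 0.367, 0.218, -0.009, -0.026], [-0.235, 0.124, 0.495, 0.291, -0.008, -0.034], [-0.297, 0.14, 0.625, 0.363, -0.005, -0.042]]
[[-0.063, 0.043, 0.125, 0.073, 0.005, -0.009], [-0.128, 0.08, 0.253, 0.145, 0.011, -0.017], [-0.192, 0.11, 0.384, 0.217, 0.019, -0.026], [-0.258, 0.133, 0.518, 0.289, 0.03, -0.035], [-0.323, 0.149, 0.655, 0.361, 0.042, -0.043]]
```

Emit:
{"op": "apply_moves", "data": {"steps": [[-0.132, 0.072, -0.061, 0, 0, 0], [-0.263, 0.145, -0.123, 0, 0, 0], [-0.395, 0.217, -0.184, 0, 0, 0], [-0.526, 0.29, -0.245, 0, 0, 0], [-0.658, 0.362, -0.306, 0, 0, 0]]}}

```text
time: 32.9
eef_pos: [0.3791, 0.2667, 0.2732]
tool_rot: [1.21, 1.463, 0.073]
wrist_force: [0.5, 0.9, -0.4]
grip_width: 0.252
gripper_force: 97.9
```

Emit:
{"op": "apply_moves", "data": {"steps": [[-0.052, 0.027, 0.1, 0.06, -0.035, -0.014], [-0.093, 0.052, 0.196, 0.12, -0.073, -0.028], [-0.136, 0.073, 0.295, 0.183, -0.11, -0.041], [-0.183, 0.09, 0.395, 0.246, -0.144, -0.054], [-0.234, 0.102, 0.495, 0.31, -0.178, -0.066]]}}

```text
time: 33.4
eef_pos: [0.4577, 0.1883, 0.2858]
tool_rot: [1.345, 1.408, -0.228]
wrist_force: [0.6, 0.2, -2.1]
grip_width: 0.254
gripper_force: 97.9
```

Emit:
{"op": "apply_moves", "data": {"steps": [[-0.041, 0.031, 0.102, 0.065, -0.032, -0.012], [-0.085, 0.058, 0.206, 0.131, -0.062, -0.024], [-0.132, 0.08, 0.312, 0.197, -0.09, -0.035], [-0.182, 0.098, 0.418, 0.265, -0.116, -0.046], [-0.235, 0.111, 0.526, 0.333, -0.141, -0.056]]}}

```text
time: 33.9
eef_pos: [0.5207, 0.0899, 0.2956]
tool_rot: [1.49, 1.349, -0.524]
wrist_force: [0.1, 0.8, -0.8]
grip_width: 0.255
gripper_force: 97.9
```

Emit:
{"op": "apply_moves", "data": {"steps": [[-0.045, 0.034, 0.108, 0.069, -0.023, -0.01], [-0.093, 0.063, 0.219, 0.138, -0.044, -0.021], [-0.144, 0.088, 0.331, 0.208, -0.064, -0.03], [-0.197, 0.106, 0.444, 0.278, -0.082, -0.04], [-0.253, 0.12, 0.559, 0.349, -0.098, -0.049]]}}

```text
time: 34.4
eef_pos: [0.5619, -0.0277, 0.3033]
tool_rot: [1.649, 1.286, -0.809]
wrist_force: [0.9, 0.3, -2.1]
grip_width: 0.25
gripper_force: 97.9
```

Emit:
{"op": "apply_moves", "data": {"steps": [[-0.051, 0.037, 0.114, 0.071, -0.014, -0.009], [-0.103, 0.069, 0.231, 0.143, -0.026, -0.018], [-0.158, 0.095, 0.349, 0.215, -0.037, -0.027], [-0.215, 0.115, 0.47, 0.287, -0.046, -0.036], [-0.274, 0.129, 0.593, 0.359, -0.052, -0.044]]}}

```text
time: 34.9
eef_pos: [0.5753, -0.16, 0.3089]
tool_rot: [1.823, 1.218, -1.079]
wrist_force: [0.6, -0.3, -1.4]
grip_width: 0.251
gripper_force: 97.9
```

Emit:
{"op": "apply_moves", "data": {"steps": [[-0.057, 0.04, 0.12, 0.073, -0.005, -0.009], [-0.115, 0.075, 0.242, 0.145, -0.008, -0.017], [-0.174, 0.103, 0.367, 0.218, -0.009, -0.026], [-0.235, 0.124, 0.495, 0.29, -0.008, -0.034], [-0.297, 0.14, 0.625, 0.363, -0.005, -0.042]]}}

```text
time: 35.4
eef_pos: [0.5561, -0.2997, 0.3124]
tool_rot: [2.016, 1.141, -1.33]
wrist_force: [0.6, 0.4, -1.7]
grip_width: 0.252
gripper_force: 98.0
```

Emit:
{"op": "apply_moves", "data": {"steps": [[-0.063, 0.043, 0.125, 0.073, 0.005, -0.009], [-0.128, 0.08, 0.253, 0.145, 0.011, -0.017], [-0.192, 0.11, 0.384, 0.217, 0.019, -0.026], [-0.258, 0.133, 0.518, 0.289, 0.03, -0.035], [-0.323, 0.149, 0.655, 0.361, 0.042, -0.043]]}}

```text
time: 35.9
eef_pos: [0.5015, -0.4383, 0.3137]
tool_rot: [2.233, 1.054, -1.555]
wrist_force: [-0.0, 0.2, -1.3]
grip_width: 0.252
gripper_force: 98.0
```

Emit:
{"op": "apply_moves", "data": {"steps": [[0, 0, 0, 0, 0, 0], [0, 0, 0, 0, 0, 0], [0, 0, 0, 0, 0, 0], [0, 0, 0, 0, 0, 0]]}}

```text
time: 36.3
eef_pos: [0.5037, -0.4361, 0.3137]
tool_rot: [2.228, 1.058, -1.551]
wrist_force: [-0.8, -0.8, -0.6]
grip_width: 0.253
gripper_force: 98.2
```

```bash
python3 to.py .06 5 grasp2.pkl; python3 look.py
```

```text
err mm [  2.7   2.5 138.9] deg [ 0.17 -0.03  0.01] [-0.1   1.17  1.02  1.16  0.18  1.5  -0.06] [-0.83241291 -0.76634761 -0.55606294] 36.3
[[0.121, 0.029, 0.061, 0.001, -0.0, 0.0], [0.243, 0.058, 0.122, 0.001, -0.0, 0.0], [0.364, 0.087, 0.183, 0.002, -0.0, 0.0], [0.486, 0.116, 0.244, 0.003, -0.0, 0.0], [0.607, 0.145, 0.305, 0.004, -0.001, 0.0]]
t 36.3 axle in feeder mm [-464.1 -622.2  221.8] hx [ 0.021 -0.206  0.978] lean -1.2 hy [0.994 0.106 0.001] q [-0.1   1.17  1.02  1.16  0.18  1.5  -0.06] f [-1.1 -0.1 -0.6] 0.2530085888891682
roll n 89 top x -348.5 x range [-369.3 -292.4]
```

Emit:
{"op": "apply_moves", "data": {"steps": [[0.121, 0.029, 0.065, 0, 0, 0], [0.243, 0.058, 0.125, 0, 0, 0], [0.364, 0.087, 0.183, 0.002, 0, 0], [0.486, 0.116, 0.244, 0.003, 0, 0], [0.607, 0.145, 0.305, 0.003, 0, 0]]}}

```text
time: 36.85
eef_pos: [0.5008, -0.4393, 0.1742]
tool_rot: [2.23, 1.056, -1.552]
wrist_force: [-0.1, -0.2, -1.3]
grip_width: 0.251
gripper_force: 98.2
```

Emit:
{"op": "apply_moves", "data": {"steps": [[0, 0, 0, 0, 0, 0], [0, 0, 0, 0, 0, 0], [0, 0, 0, 0, 0, 0], [0, 0, 0, 0, 0, 0], [0, 0, 0, 0, 0, 0]]}}

```text
time: 37.35
eef_pos: [0.5002, -0.4406, 0.1767]
tool_rot: [2.232, 1.052, -1.552]
wrist_force: [-0.2, -1.1, -1.0]
grip_width: 0.257
gripper_force: 98.1
```

```bash
python3 to.py 0.001 10 grasp2.pkl
```

```text
err mm [-0.8 -2.  60.9] deg [-0.04 -0.05 -0.17] [-0.08  1.33  0.96  1.2   0.11  1.38 -0.18] [-0.18460504 -1.1255275  -0.99994148] 37.35
[[0.027, 0.006, 0.012, -0.0, -0.0, -0.0], [0.055, 0.012, 0.024, -0.0, -0.0, -0.001], [0.082, 0.018, 0.035, -0.0, -0.0, -0.001], [0.11, 0.024, 0.047, -0.0, -0.0, -0.002], [0.137, 0.029, 0.059, -0.0, -0.001, -0.002]]
[[0.027, 0.006, 0.012, -0.0, -0.0, -0.0], [0.055, 0.012, 0.024, -0.0, -0.0, -0.001], [0.082, 0.018, 0.035, -0.0, -0.0, -0.001], [0.11, 0.024, 0.047, -0.0, -0.0, -0.002], [0.137, 0.03, 0.059, -0.0, -0.001, -0.002]]
```

Emit:
{"op": "apply_moves", "data": {"steps": [[0.015, -0.002, -0.003, 0, 0, -0.003], [0.06, 0.008, 0.018, 0, 0, -0.003], [0.105, 0.019, 0.039, 0, 0, -0.003], [0.15, 0.03, 0.06, 0, 0, -0.003], [0.185, 0.038, 0.077, 0, 0, -0.003]]}}

```text
time: 37.85
eef_pos: [0.5, -0.4383, 0.1327]
tool_rot: [2.231, 1.057, -1.557]
wrist_force: [0.4, 0.5, -1.1]
grip_width: 0.253
gripper_force: 98.2
```

Emit:
{"op": "apply_moves", "data": {"steps": [[0, 0, 0, 0, 0, 0], [0, 0, 0, 0, 0, 0], [0, 0, 0, 0, 0, 0]]}}

```text
time: 38.15
eef_pos: [0.5005, -0.4388, 0.1352]
tool_rot: [2.231, 1.056, -1.555]
wrist_force: [0.3, 0.6, -1.3]
grip_width: 0.255
gripper_force: 98.2
```

```bash
python3 to.py 0.0 5 grasp2.pkl
```

```text
err mm [-0.6 -0.2 20.3] deg [-0.09  0.01  0.01] [-0.08  1.38  0.94  1.19  0.08  1.36 -0.21] [ 0.30064221  0.62896841 -1.31724988] 38.15
[[0.018, 0.004, 0.008, -0.0, 0.0, 0.0], [0.036, 0.009, 0.016, -0.001, 0.0, 0.0], [0.055, 0.013, 0.024, -0.001, 0.0, 0.0], [0.073, 0.018, 0.032, -0.002, 0.0, 0.0], [0.091, 0.022, 0.039, -0.002, 0.0, 0.0]]
```

Emit:
{"op": "apply_moves", "data": {"steps": [[0.018, 0.005, 0.008, 0, 0, 0], [0.036, 0.009, 0.016, 0, 0, 0], [0.055, 0.013, 0.024, 0, 0, 0], [0.073, 0.018, 0.032, -0.002, 0, 0], [0.091, 0.022, 0.039, -0.002, 0, 0]]}}

```text
time: 38.65
eef_pos: [0.5013, -0.4388, 0.1145]
tool_rot: [2.228, 1.057, -1.554]
wrist_force: [2.1, -1.9, 10.2]
grip_width: 0.249
gripper_force: 98.7
```

Emit:
{"op": "apply_moves", "data": {"steps": [[0, 0, 0, 0, 0, 0], [0, 0, 0, 0, 0, 0], [0, 0, 0, 0, 0, 0]]}}

```text
time: 38.95
eef_pos: [0.5012, -0.4386, 0.1148]
tool_rot: [2.229, 1.057, -1.553]
wrist_force: [0.9, -2.5, 0.3]
grip_width: 0.251
gripper_force: 98.5
```

```bash
python3 to.py 0.0 5 grasp2.pkl
```

```text
err mm [ 0.2 -0.  -0.1] deg [0.05 0.   0.01] [-0.07  1.41  0.93  1.19  0.07  1.35 -0.23] [ 0.88875739 -2.48081945  0.25280257] 38.95
[[-0.0, -0.0, 0.0, 0.0, 0.0, 0.0], [-0.0, -0.0, 0.0, 0.0, 0.0, 0.0], [-0.0, -0.001, 0.0, 0.001, 0.0, 0.0], [-0.0, -0.001, 0.0, 0.001, 0.0, 0.0], [-0.001, -0.001, 0.001, 0.001, 0.0, 0.0]]
```

Seated within 0.2 mm. I'll release and back straight out.

Emit:
{"op": "apply_moves", "data": {"steps": [[0, 0, 0, 0, 0, 0], [0, 0, 0, 0, 0, 0], [0, 0, 0, 0, 0, 0], [0, 0, 0, 0, 0, 0], [0, 0, 0, 0, 0, 0]], "jaw": 1}}

```text
time: 39.45
eef_pos: [0.5008, -0.4381, 0.1142]
tool_rot: [2.23, 1.057, -1.554]
wrist_force: [0.4, -0.3, 0.8]
grip_width: 1.002
gripper_force: 0.0
```

Emit:
{"op": "apply_moves", "data": {"steps": [[0, 0, -0.06, 0, 0, 0], [0, 0, -0.15, 0, 0, 0], [0, 0, -0.28, 0, 0, 0], [0, 0, -0.42, 0, 0, 0], [0, 0, -0.5, 0, 0, 0]]}}

```text
time: 39.95
eef_pos: [0.5763, -0.3811, 0.157]
tool_rot: [2.228, 1.06, -1.549]
wrist_force: [-0.1, 0.2, -0.6]
grip_width: 0.997
gripper_force: 0.0
```

Emit:
{"op": "apply_moves", "data": {"steps": [[0, 0, 0, 0, 0, 0], [0, 0, 0, 0, 0, 0], [0, 0, 0, 0, 0, 0], [0, 0, 0, 0, 0, 0], [0, 0, 0, 0, 0, 0]]}}

```text
time: 40.45
eef_pos: [0.5724, -0.3834, 0.1555]
tool_rot: [2.231, 1.056, -1.555]
wrist_force: [0.3, -0.2, 1.1]
grip_width: 0.997
gripper_force: 0.0
```

```bash
python3 side.py
python3 - <<'E'
from pl import *
from rig import *
# anything left on the open track? green roll pixels seen by the scene camera
c,sn=np.cos(np.radians(FPS)),np.sin(np.radians(FPS));M=np.array([[c,sn,0],[-sn,c,0],[0,0,1]])
for n in("top","scene"):
    d=snapshot(n);z=d["z_map"];vv,uu=np.mgrid[0:z.shape[0],0:z.shape[1]];R_=cv2.Rodrigues(np.array(d["rvec"]))[0]
    ray=np.linalg.inv(d["intrinsics"])@np.stack([uu.ravel(),vv.ravel(),np.ones(uu.size)])
    H=((R_.T@(ray*z.ravel()-np.ravel(d["tvec"])[:,None])).T-F)@M.T
    g=(abs(H[:,1])<.038)&(H[:,2]>.026)&(H[:,2]<.08)&(H[:,0]<.14)&(H[:,0]>-.12);print(n,g.sum(),H[g].min(0) if g.sum() else "")
    t=(abs(H[:,1])<.035)&(abs(H[:,2]-.01)<.005)&(H[:,0]>-.12)&(H[:,0]<.14);print("track seen to x",np.percentile(H[t][:,0],99.5) if t.sum() else None)
E
```

```text
now [ 0.57244342 -0.38336947  0.15551891] [-0.09  1.4   0.93  0.96  0.06  1.59 -0.22] err deg [-0.1 -0.   0.2] to go mm (tool) [ -4.2  -1.2 101.4]
0.06 798 [[0.0648, 0.0072, -0.0066], [0.0604, -0.0158, -0.0197], [0.0746, 0.0237, 0.0066]]
0.075 702 [[0.0829, 0.0092, -0.0018], [0.0754, 0.0019, -0.0129], [0.0896, 0.0118, 0.0093]]
0.09 779 [[0.0974, 0.0097, -0.0018], [0.0902, 0.0023, -0.0136], [0.1047, 0.0121, 0.0099]]
0.105 822 [[0.1127, 0.0099, -0.0018], [0.1054, 0.0015, -0.0135], [0.1199, 0.0124, 0.0105]]
0.12 783 [[0.1274, 0.0094, -0.0018], [0.1206, 0.0018, -0.0129], [0.1348, 0.0119, 0.0097]]
0.135 731 [[0.1424, 0.0085, -0.0019], [0.1354, 0.0016, -0.0121], [0.1498, 0.0109, 0.0085]]
0.15 650 [[0.1572, 0.0074, -0.0019], [0.1504, 0.0009, -0.0114], [0.1647, 0.0099, 0.0074]]
0.165 45 [[0.1659, 0.005, -0.002], [0.1651, 0.0015, -0.0088], [0.1668, 0.0073, 0.0047]]
top 0 
track seen to x 0.051918544430413785
scene 0 
track seen to x 0.04398560474720681
```

```bash
python3 -c "
from rig import *
print(hand_in())"
```

```text
the job is handed in; nothing more can be done
None
```

I handed the job in at about 40 s, and the interface gave no verdict. The stop was held pressed for over 1.5 s at about 1.6 N, roughly 7 mm in. The hand roller is back in its stand within a millimetre of where it stood. The label roll was out of camera view under the head, so I judged it home only because the open track was empty.

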